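Bench-test the washing-machine door locks

TASK

Test the door locks standing on the laundry counter: slide a gauge blade fully home into the mouth of every lock and plug the test probe fully into the tester's terminal (brass rim); then, with all of them in place, press the tester's plunger down to its stop. Afterwards put the probe back fully in its parking hole (black rim) and lay all three gauge blades, used or not, handle-flat on the floor of the aluminium tray, clear of its rim and not stacked; do not knock over the jar or the tin among the locks.

Things in the scene. Friction and masses are not known exactly. Their poses are not given: they have to be found in the camera images.
- blade_1: Gauge blade, one of three alike, 120 long, 0.12 kg: black handle block 70 x 26 wide x 30 high; from the middle of its front end a level steel blade 50 long, 30 wide, 5 thick (last 8 mm: nose 22 wide, 3 thick). Origin: centre of the handle's underside; x towards the nose, z up. Handle's front end (stop shoulder) at x = +35 mm, nose at x = +85; blade mid-plane 15 above the underside.
- blade_1_tip (a point): The nose of gauge blade 1: 85 mm ahead of its origin and 15 mm up; same axes as the blade.
- blade_2: Gauge blade, one of three alike, 120 long, 0.12 kg: black handle block 70 x 26 wide x 30 high; from the middle of its front end a level steel blade 50 long, 30 wide, 5 thick (last 8 mm: nose 22 wide, 3 thick). Origin: centre of the handle's underside; x towards the nose, z up. Handle's front end (stop shoulder) at x = +35 mm, nose at x = +85; blade mid-plane 15 above the underside.
- blade_2_tip (a point): The nose of gauge blade 2: 85 mm ahead of its origin and 15 mm up; same axes as the blade.
- blade_3: Gauge blade, one of three alike, 120 long, 0.12 kg: black handle block 70 x 26 wide x 30 high; from the middle of its front end a level steel blade 50 long, 30 wide, 5 thick (last 8 mm: nose 22 wide, 3 thick). Origin: centre of the handle's underside; x towards the nose, z up. Handle's front end (stop shoulder) at x = +35 mm, nose at x = +85; blade mid-plane 15 above the underside.
- blade_3_tip (a point): The nose of gauge blade 3: 85 mm ahead of its origin and 15 mm up; same axes as the blade.
- lock_1: Door lock on a heavy steel block (2.3 kg, stands free; None if absent; two or three are there): 80 deep x 64 wide x 80 high, front face at x = -35 mm, roughly towards the robot. In front a sill, 22 wide, 50 long plus a 10 mm ramp, top 45 above the counter, open beneath, carries an inserted blade's handle; fingers fit on both sides of it. Origin on the counter; x points into the mouth.
- lock_1_mouth (a point): Centre of this lock's mouth at its front face, 60 mm above the counter; x into the mouth, y across, z up. A level slot 35 wide, 12 high, 65 deep. A blade with its handle on the sill has its nose level with this point (clearance 3.5 mm below and above the blade, 2.5 each side). Fully home: handle's front end on the face, nose at x = +50 mm. None if absent.
- lock_2: Door lock on a heavy steel block (2.3 kg, stands free; None if absent; two or three are there): 80 deep x 64 wide x 80 high, front face at x = -35 mm, roughly towards the robot. In front a sill, 22 wide, 50 long plus a 10 mm ramp, top 45 above the counter, open beneath, carries an inserted blade's handle; fingers fit on both sides of it. Origin on the counter; x points into the mouth.
- lock_2_mouth (a point): Centre of this lock's mouth at its front face, 60 mm above the counter; x into the mouth, y across, z up. A level slot 35 wide, 12 high, 65 deep. A blade with its handle on the sill has its nose level with this point (clearance 3.5 mm below and above the blade, 2.5 each side). Fully home: handle's front end on the face, nose at x = +50 mm. None if absent.
- lock_3: Door lock on a heavy steel block (2.3 kg, stands free; None if absent; two or three are there): 80 deep x 64 wide x 80 high, front face at x = -35 mm, roughly towards the robot. In front a sill, 22 wide, 50 long plus a 10 mm ramp, top 45 above the counter, open beneath, carries an inserted blade's handle; fingers fit on both sides of it. Origin on the counter; x points into the mouth.
- lock_3_mouth (a point): Centre of this lock's mouth at its front face, 60 mm above the counter; x into the mouth, y across, z up. A level slot 35 wide, 12 high, 65 deep. A blade with its handle on the sill has its nose level with this point (clearance 3.5 mm below and above the blade, 2.5 each side). Fully home: handle's front end on the face, nose at x = +50 mm. None if absent.
- tester: Lock tester, a grey instrument box 200 (along its x) x 120 x 60 high, fixed to the counter; origin under its centre, top face 60 above the counter. On top: the terminal (brass rim), the parking hole (black rubber rim), a small green screen and the spring plunger.
- terminal (a point): Mouth centre of the tester's terminal opening (brass rim), in the top face, 60 above the counter; above the tester's origin; a vertical round hole 13.5 mm across, 44 deep.
- parking (a point): Mouth centre of the parking hole for the probe (black rubber rim), in the top face, at (-65, 0) mm in the tester's frame; same size as the terminal.
- plunger (a joint): Travel of the tester's spring plunger: 0 up, 0.014 m down on its stop; it needs about 1.5 N to start and 6 N at the stop, and springs back up by itself.
- plunger_top (a point): Centre of the top of the plunger's flat round head (38 mm across, 12 thick), 96 above the counter when up, 82 when on its stop; at (65, 0) mm in the tester's frame. It moves with the plunger.
- probe: Test probe, upright in the parking hole at the start: black round handle 24 across and 62 tall with a 30 mm collar (8 high) at its foot, and below it a brass pin 10 across (7 at the very tip), 35 long. Origin: centre of the collar's underside, which rests on the tester's top when the probe is fully in; z along the handle, up. 0.08 kg.
- probe_tip (a point): Tip of the probe's pin, 35 mm below the probe's origin.
- tray: Shallow aluminium gauge tray, fixed: 230 (along its x) x 155 outside, walls 4 thick, 14 high, floor 4 thick; origin under its centre. Three blades fit side by side across it, each lying along the tray's y.
- stain_jar: Small white jar, 42 across, 60 tall, among the locks; a bystander. Origin: centre of its underside.
- salve_tin: Small metal tin, 42 across, 55 tall, among the locks; a bystander. Origin: centre of its underside.
There are look-alikes about, which are no part of the job. Leave any blue look-alike of the blade_1 alone.

How it is judged:
On the way, in this order (a step that is already met when the one before it is completed fails the run):
1. every lock has a gauge blade fully home in its mouth, and the probe is fully in the terminal (((x of blade_1_tip in the frame of lock_1_mouth above 0.044 m and y of blade_1_tip in the frame of lock_1_mouth between -0.006 and 0.006 m and z of blade_1_tip in the frame of lock_1_mouth between -0.006 and 0.006 m and angle between the x axis of blade_1 and the x axis of lock_1_mouth, either way round below 0.15 rad) or (x of blade_2_tip in the frame of lock_1_mouth above 0.044 m and y of blade_2_tip in the frame of lock_1_mouth between -0.006 and 0.006 m and z of blade_2_tip in the frame of lock_1_mouth between -0.006 and 0.006 m and angle between the x axis of blade_2 and the x axis of lock_1_mouth, either way round below 0.15 rad) or (x of blade_3_tip in the frame of lock_1_mouth above 0.044 m and y of blade_3_tip in the frame of lock_1_mouth between -0.006 and 0.006 m and z of blade_3_tip in the frame of lock_1_mouth between -0.006 and 0.006 m and angle between the x axis of blade_3 and the x axis of lock_1_mouth, either way round below 0.15 rad)) and ((x of blade_1_tip in the frame of lock_2_mouth above 0.044 m and y of blade_1_tip in the frame of lock_2_mouth between -0.006 and 0.006 m and z of blade_1_tip in the frame of lock_2_mouth between -0.006 and 0.006 m and angle between the x axis of blade_1 and the x axis of lock_2_mouth, either way round below 0.15 rad) or (x of blade_2_tip in the frame of lock_2_mouth above 0.044 m and y of blade_2_tip in the frame of lock_2_mouth between -0.006 and 0.006 m and z of blade_2_tip in the frame of lock_2_mouth between -0.006 and 0.006 m and angle between the x axis of blade_2 and the x axis of lock_2_mouth, either way round below 0.15 rad) or (x of blade_3_tip in the frame of lock_2_mouth above 0.044 m and y of blade_3_tip in the frame of lock_2_mouth between -0.006 and 0.006 m and z of blade_3_tip in the frame of lock_2_mouth between -0.006 and 0.006 m and angle between the x axis of blade_3 and the x axis of lock_2_mouth, either way round below 0.15 rad)) and ((x of blade_1_tip in the frame of lock_3_mouth above 0.044 m and y of blade_1_tip in the frame of lock_3_mouth between -0.006 and 0.006 m and z of blade_1_tip in the frame of lock_3_mouth between -0.006 and 0.006 m and angle between the x axis of blade_1 and the x axis of lock_3_mouth, either way round below 0.15 rad) or (x of blade_2_tip in the frame of lock_3_mouth above 0.044 m and y of blade_2_tip in the frame of lock_3_mouth between -0.006 and 0.006 m and z of blade_2_tip in the frame of lock_3_mouth between -0.006 and 0.006 m and angle between the x axis of blade_2 and the x axis of lock_3_mouth, either way round below 0.15 rad) or (x of blade_3_tip in the frame of lock_3_mouth above 0.044 m and y of blade_3_tip in the frame of lock_3_mouth between -0.006 and 0.006 m and z of blade_3_tip in the frame of lock_3_mouth between -0.006 and 0.006 m and angle between the x axis of blade_3 and the x axis of lock_3_mouth, either way round below 0.15 rad)) and horizontal distance between probe_tip and terminal below 0.005 m and z of probe in the frame of terminal below 0.004 m and angle between probe's own z axis and vertical below 0.12 rad), for 0.2 s.
2. with all of them still in place, the plunger is pressed to its stop (all of step 1 and value of joint plunger above 0.012 m), for 0.1 s.
At the end, for the whole second after the job is handed in: All three blades lie flat on the tray floor (tilt < 0.15 rad, underside < 10 mm above the tray's underside, handle centre and nose inside the walls, at rest); probe in the parking hole (5 mm, collar within 4 mm of the top, tilt < 0.12); plunger up (< 4 mm); bystanders upright (< 0.3 rad) (z of each of blade_1, blade_2, blade_3 in the frame of tray below 0.01 m and angle between each of blade_1, blade_2, blade_3's own z axis and vertical below 0.15 rad and linear speed of each of blade_1, blade_2, blade_3 below 0.03 m/s and x of blade_1 in the frame of tray between -0.113 and 0.113 m and y of blade_1 in the frame of tray between -0.076 and 0.076 m and x of blade_1_tip in the frame of tray between -0.113 and 0.113 m and y of blade_1_tip in the frame of tray between -0.076 and 0.076 m and x of blade_2 in the frame of tray between -0.113 and 0.113 m and y of blade_2 in the frame of tray between -0.076 and 0.076 m and x of blade_2_tip in the frame of tray between -0.113 and 0.113 m and y of blade_2_tip in the frame of tray between -0.076 and 0.076 m and x of blade_3 in the frame of tray between -0.113 and 0.113 m and y of blade_3 in the frame of tray between -0.076 and 0.076 m and x of blade_3_tip in the frame of tray between -0.113 and 0.113 m and y of blade_3_tip in the frame of tray between -0.076 and 0.076 m and horizontal distance between probe_tip and parking below 0.005 m and z of probe in the frame of parking below 0.004 m and angle between probe's own z axis and vertical below 0.12 rad and value of joint plunger below 0.004 m and angle between each of stain_jar, salve_tin's own z axis and vertical below 0.3 rad); the robot touches nothing.
It fails at once if the stain jar is knocked over (angle between stain_jar's own z axis and vertical above 0.6 rad).
It fails at once if the salve tin is knocked over (angle between salve_tin's own z axis and vertical above 0.6 rad).
Of lock_1, lock_2, lock_3 only 2 to 3 are there at a start; the rules pass over those that are not, and their reading is None.
At some moment in a run one of blade_1, blade_2, blade_3 may be knocked a few centimetres aside while the robot is not near it.
It also fails if it takes over 210 s, if anything falls off the work surface, if the arm or the gripper's body presses on something with over 40 N, if the wrist force passes 120 N, or if a joint passes its speed limit or range.

ROBOT

A 6-joint arm with a two-finger parallel gripper is mounted at the origin on the work surface. World frame = base frame: x ahead of the robot, y to its left, z up, the work surface at z = 0. Lengths are in m, angles in rad, forces in N, time in s.
With the tool pointing down it reaches from about 0.275 to 0.75 m from the base axis. Payload 10.2 kg.
Tool frame: the origin (TCP) lies midway between the tips of the shut fingers; the grasp point (between the pads) lies 19 mm behind it; z points along the fingers, y is the line along which they close (so a half turn about z gives the same grasp; the last joint's range is limited). The gripper opens to 85 mm and grips with 20 to 120 N. Pads are 22 mm wide; open, the fingers measure 114 mm over their backs; the gripper's body (76 mm by 85 mm) begins 54 mm behind the grasp point. The pads swing forward as they close: fully open they stand 13 mm farther back than shut.
Start: joints at [-1.436, 0.313, 1.498, -0, 1.331, -0.223], TCP at [0.184, -0.492, 0.231] pointing down, gripper open.
Joint ranges: [-2.94, 2.94], [-0.97, 2.17], [0.19, 2.56], [-1.23, 4.37], [0.02, 3.11], [-2.88, 2.88]. Speed limits (rad/s): [2.39, 2.39, 3.01, 3.14, 3.14, 3.14].

INTERFACE

Orientations are given as a unit quaternion [x, y, z, w].
In Python, from rig import manip gives the robot as it stands.
- The arm moves only by the tool send_rows, never from a script. Its argument "deltas" is a list of rows, each an object of numbers: "dx", "dy", "dz": the shift along the tool's x, y, z in cm; "ax", "ay", "az": the turn, a rotation vector about the tool's x, y, z in degrees; "hand": the finger opening in cm, from 0 to 8.54. In form: [{"dx": .., "dy": .., "dz": .., "ax": .., "ay": .., "az": .., "hand": ..}, ...]. A call has 1 to 8 rows; each row shifts and turns the commanded pose from where the row before left it, along the tool's axes as they then stand; what a row does not reach is not made up. A row lasts 1/8 s, in which the tool goes at most 62.5 mm and 10.7 degrees, less where a joint would pass 70% of its speed; a pose out of reach is approached as far as the arm can. A call with a gripper value outside its range is refused whole. The fingers move at their own pace and stop on an object; the grip force is fixed at half the most. Time passes only in rows, so rows that do not move let the fingers close. It gives the time, the measured TCP pose, the force, the opening and the grip force at its end, in the units of the state.
- manip.get_state(): the state, without advancing time (a new reading comes with each control period).
- manip.read_camera(name): name is "scene" or "top" or "wrist"; returns the picture (480x640x3 uint8, red, green, blue); there is no depth.
- manip.camera_params(name): a dict with "mtx" (3x3 intrinsics, pixels), "eye" and "rotation" of the camera in the world. Camera axes: x right, y down, z forward; pixel columns grow to the right and rows downward; lengths in m; the calibration is good to about 2 mm. A picture is of the moment at which its call begins: read the wrist's pose just before it. camera_params takes no time and is no camera call; for the wrist camera it gives the pose at the moment of the call.
- manip.close_job(): hands the job in; it is judged then, once.
Trained networks look in the newest picture that a camera, given by its name, has taken for a name from the list of things; names that differ only in an ending like _2 or _b are one class to them, and where a whole thing is asked for, a point or a joint stands for the part that bears it (a point fixed in the world has none). Each returns a list of dicts, best first, with "score" (0 to 1); they miss things now and then, are a little off and sometimes report something else, mostly with a low value. They report only what shows in the picture. A call takes as long as a camera call. They do not tell look-alikes from the thing itself.
- manip.silhouettes(camera, name): "region" (480x640 bool, what is visible of it).
- manip.landmark_of(camera, name): "xyz" ([x, y, z] in m, in the coordinates of the camera as it stood for that picture, good to about 4 mm: a listed point, or the origin of a listed thing).
The state is a dict: "time": time; "joints": joint angles; "joint_vel": joint speeds; "tau": joint torques, N m; "tool_pos": TCP position; "orientation": TCP orientation; "wrist_force": force on the tool from outside, world axes, zero at the start; "wrist_torque": the same for the moment, N m; "finger_gap": finger opening in m; "finger_force": force on a finger pad.
Only numpy, scipy, OpenCV 4.12 (cv2) and the standard library are available. Lean on these libraries where they do the work, as an engineer would, in place of code of your own. Each camera call takes 0.05 s, during which the arm holds its last target. There are 200 camera calls.

## Working session

There is one attempt and no reset: what is moved stays moved. The work goes in short steps, Python scripts to look and compute and a tool call to move; the robot and the scene stay as the last step left them, time stands still between calls to the robot, and variables do not carry over. Pictures are saved under pics/ and viewed, at most 14 in all, crops included, and the job is handed in when it is done.

Besides the shell and the picture viewer there is one more tool, called after ">>>" by a JSON object that holds its "op" and its "data", one argument or row to a line. send_rows: Moves the arm, as the interface text tells. Its arguments: {"type":"object","properties":{"deltas":{"type":"array"}},"required":["deltas"]}

```bash
ls; mkdir -p pics; cat > h.py <<'E'
from rig import manip
import numpy as np, cv2
from scipy.spatial.transform import Rotation as R
def snap(c,f=None):
    im=manip.read_camera(c)
    if f: cv2.imwrite('pics/'+f,im[:,:,::-1])
    return im
def w(c,x,p=None):
    p=p or manip.camera_params(c)
    return np.array(p['eye'])+np.array(p['rotation'])@np.array(x)
def proj(c,X,p=None):
    p=p or manip.camera_params(c)
    q=np.array(p['mtx'])@(np.array(p['rotation']).T@(np.array(X)-np.array(p['eye'])));return q[:2]/q[2]
def ray(c,uv,z,p=None):
    p=p or manip.camera_params(c)
    d=np.array(p['rotation'])@np.linalg.inv(p['mtx'])@np.array([uv[0],uv[1],1.]);e=np.array(p['eye'])
    return e+d*(z-e[2])/d[2]
E
python3 - <<'E'
from h import *
np.set_printoptions(precision=4,suppress=True)
s=manip.get_state();print(s)
for c in('scene','top'):
    p=manip.camera_params(c);print(c,np.array(p['eye']),np.array(p['mtx'])[0,0],np.array(p['rotation'])[:,2])
    snap(c,c+'0.png')
    for n in('blade_1','blade_1_tip','lock_1','lock_1_mouth','terminal','parking','plunger_top','probe','tray','tester','stain_jar','salve_tin'):
        for d in manip.landmark_of(c,n): 
            X=w(c,d['xyz'],p);print(c,n,round(d['score'],2),X,proj(c,X,p).astype(int))
E
```

```text
pics
{'time': 0.0, 'joints': array([-1.4364,  0.3134,  1.4985, -0.    ,  1.331 , -0.2234]), 'joint_vel': array([-0.0002,  0.0006,  0.001 ,  0.001 ,  0.0008, -0.0009]), 'tau': array([ -0.0012, -41.2267, -25.9744,  -0.0003,   0.0042,  -0.    ]), 'tool_pos': array([ 0.1838, -0.4915,  0.2307]), 'orientation': array([ 0.984 ,  0.1779,  0.    , -0.0007]), 'wrist_force': array([-0.919 , -0.1071,  0.1699]), 'wrist_torque': array([-0.0025, -0.0043,  0.0105]), 'finger_force': 0.0, 'finger_gap': 0.08550429830324174}Traceback (most recent call last):
  File "<stdin>", line 5, in <module>
IndexError: too many indices for array: array is 1-dimensional, but 2 were indexed
```

```bash
python3 - <<'E'
from h import *
for c in('scene','wrist'): print(manip.camera_params(c))
E
```

```text
{'mtx': array([[615.73117883,   0.        , 333.75457952],
       [  0.        , 615.73117883, 242.02410858],
       [  0.        ,   0.        ,   1.        ]]), 'eye': array([ 0.93376146, -0.60317274,  1.06264618]), 'rotation': array([ 0.91311944,  0.26401915, -0.08230895, -0.29955301])}
{'mtx': array([[416.88692582,   0.        , 318.46930501],
       [  0.        , 416.88692582, 232.67434793],
       [  0.        ,   0.        ,   1.        ]]), 'eye': array([ 0.26117951, -0.46242663,  0.37444662]), 'rotation': array([ 0.81093203, -0.56262422, -0.09233032,  0.13159917])}
```

```bash
cat > h.py <<'E'
from rig import manip
import numpy as np, cv2
from scipy.spatial.transform import Rotation as R
np.set_printoptions(precision=4,suppress=True)
def cam(c):
    p=manip.camera_params(c); return np.array(p['mtx']),np.array(p['eye']),R.from_quat(p['rotation']).as_matrix()
def snap(c,f=None):
    im=manip.read_camera(c)
    if f: cv2.imwrite('pics/'+f,im[:,:,::-1])
    return im
def w(c,x,p=None):
    K,e,r=p or cam(c); return e+r@np.array(x)
def proj(c,X,p=None):
    K,e,r=p or cam(c); q=K@(r.T@(np.array(X)-e)); return q[:2]/q[2]
def ray(c,uv,z,p=None):
    K,e,r=p or cam(c); d=r@np.linalg.inv(K)@np.array([uv[0],uv[1],1.]); return e+d*(z-e[2])/d[2]
def tri(obs):
    A=[];b=[]
    for (K,e,r),uv in obs:
        d=r@np.linalg.inv(K)@np.array([*uv,1.]);d/=np.linalg.norm(d);P=np.eye(3)-np.outer(d,d);A.append(P);b.append(P@e)
    A=np.vstack(A);b=np.hstack(b);x=np.linalg.lstsq(A,b,rcond=None)[0];return x,np.linalg.norm(A@x-b)
E
python3 - <<'E'
from h import *
for c in('scene','top'):
    p=cam(c);print(c,p[1],p[0][0,0],p[2][:,2])
    snap(c,c+'0.png')
    for n in('blade_1','blade_1_tip','lock_1','lock_1_mouth','terminal','parking','plunger_top','probe','tray','tester','stain_jar','salve_tin'):
        for d in manip.landmark_of(c,n): 
            X=w(c,d['xyz'],p);print(c,n,round(d['score'],2),X,proj(c,X,p).astype(int))
E
```

```text
scene [ 0.9338 -0.6032  1.0626] 615.7311788334496 [-0.3085  0.5036 -0.807 ]
scene blade_1 0.83 [ 0.6258 -0.1937 -0.0003] [306 356]
scene blade_1 0.75 [ 0.4285 -0.006   0.0033] [277 242]
scene blade_1 0.72 [ 0.4184  0.1203 -0.0011] [306 202]
scene blade_1 0.59 [ 0.4389 -0.133   0.0026] [245 287]
scene blade_1_tip 0.94 [ 0.5208 -0.1225  0.0141] [281 299]
scene blade_1_tip 0.92 [ 0.6788 -0.2557  0.0154] [311 394]
scene lock_1 0.96 [ 0.6283 -0.0004  0.0015] [359 283]
scene lock_1 0.56 [ 0.6382  0.1926 -0.0001] [408 222]
scene lock_1 0.52 [ 0.4586 -0.3797  0.0605] [165 376]
scene lock_1_mouth 0.83 [0.6009 0.2011 0.0613] [398 194]
scene terminal 0.94 [ 0.5233 -0.3774  0.0646] [195 393]
scene terminal 0.26 [0.601  0.2006 0.0652] [398 193]
scene parking 0.66 [ 0.4591 -0.3822  0.061 ] [164 378]
scene parking 0.19 [0.59   0.0046 0.065 ] [345 255]
scene plunger_top 0.71 [ 0.585  -0.3632  0.096 ] [226 398]
scene probe 0.94 [ 0.459  -0.3777  0.0612] [166 375]
scene probe 0.39 [ 0.7015 -0.0894 -0.0005] [368 333]
scene probe 0.33 [0.4825 0.3647 0.007 ] [385 145]
scene tray 0.89 [0.4855 0.3683 0.003
[... 942 characters left out ...]
5] [320 207]
top lock_1_mouth 0.71 [0.607  0.2055 0.0623] [229 215]
top terminal 0.89 [ 0.518  -0.3715  0.0599] [480 249]
top terminal 0.54 [0.5005 0.1591 0.013 ] [253 261]
top parking 0.91 [ 0.4584 -0.3794  0.0606] [485 275]
top parking 0.37 [ 0.5277 -0.1175  0.0133] [368 248]
top plunger_top 0.66 [ 0.5865 -0.3664  0.0944] [482 218]
top probe 0.52 [ 0.4568 -0.3807  0.0603] [485 276]
top tray 0.97 [0.4955 0.3725 0.0012] [165 265]
top tray 0.15 [ 0.4557 -0.3776  0.0595] [484 276]
top tester 0.73 [ 0.5245 -0.3734  0.003 ] [473 248]
top stain_jar 0.74 [ 0.4206  0.1272 -0.0029] [267 295]
top stain_jar 0.54 [ 0.7043  0.0955 -0.0052] [279 179]
top salve_tin 0.78 [ 0.6976 -0.0892 -0.004 ] [354 180]
```

View pics/top0.png

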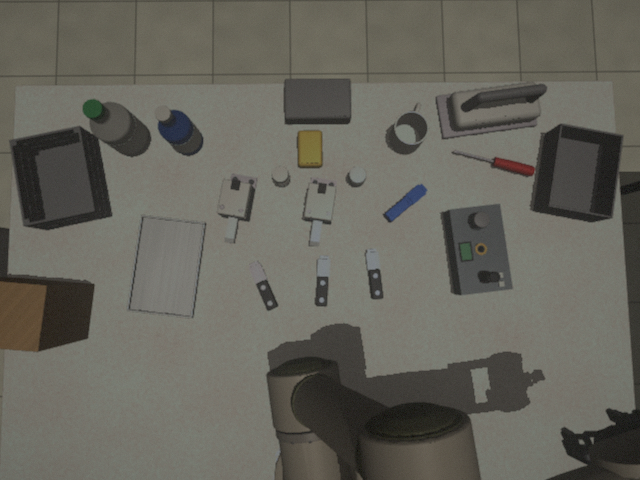

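View pics/scene0.png

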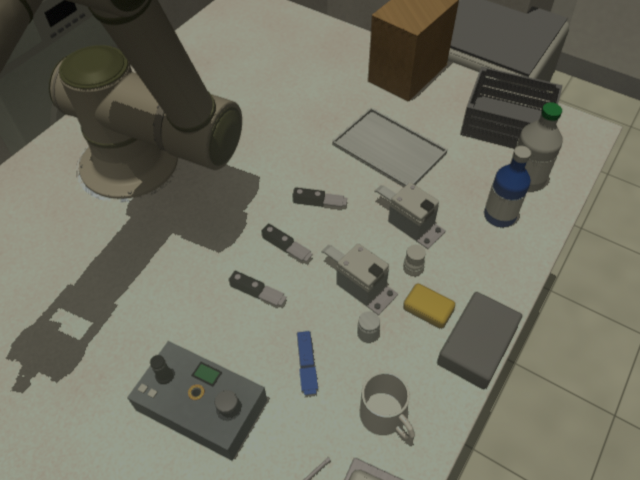

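```bash
cat >> h.py <<'E'
def go(x=None,y=None,z=None,yaw=None,s=None):
    "deltas (cm, deg) in the tool frame from measured pose to target with tool down"
    s=s or manip.get_state();T=R.from_quat(s['orientation']);p=np.array(s['tool_pos'])
    ax=T.as_matrix()[:,0];y0=np.degrees(np.arctan2(ax[1],ax[0]));yaw=y0 if yaw is None else yaw
    t=np.where([a is None for a in(x,y,z)],p,np.array([x,y,z],float))
    G=R.from_euler('z',yaw,degrees=True)*R.from_euler('x',180,degrees=True)
    print('t',round(s['time'],2),'at',p,'yaw',round(y0,2),'F',np.round(s['wrist_force'],1),'gap',round(s['finger_gap']*100,2),'| d cm',np.round(T.inv().apply(t-p)*100,2),'rot',np.round((T.inv()*G).as_rotvec(degrees=True),1), '| d in target frame',np.round(G.inv().apply(t-p)*100,2))
E
python3 - <<'E'
from h import *
s=manip.get_state();T=R.from_quat(s['orientation'])
K,e,r=cam('wrist');print(T.inv().apply(e-s['tool_pos']),T.inv().apply(r[:,2]))
go(.42,.08,.33,0)
E
```

```text
[ 0.0827 -0.0003 -0.1437] [-0.3176 -0.0005  0.9482]
t 1.3 at [ 0.1838 -0.4918  0.2313] yaw 20.5 F [-0.3 -0.4  0.1] gap 8.54 | d cm [ 42.14 -45.29  -9.87] rot [-0.  -0.  20.5] | d in target frame [ 23.62 -57.18  -9.87]
```

>>> {"op": "send_rows", "data": {
  "deltas": [
    {"dx": 3.6, "dy": -3.17, "dz": -0.7},
    {"dx": 3.6, "dy": -3.17, "dz": -0.7},
    {"dx": 3.6, "dy": -3.17, "dz": -0.7},
    {"dx": 3.6, "dy": -3.17, "dz": -0.7},
    {"dx": 3.6, "dy": -3.17, "dz": -0.7},
    {"dx": 3.6, "dy": -3.17, "dz": -0.7},
    {"dx": 3.6, "dy": -3.17, "dz": -0.7}
  ]
}}

```text
schema error: expected keys dx, dy, dz, ax, ay, az, hand
```

>>> {"op": "send_rows", "data": {
  "deltas": [
    {"dx": 3.6, "dy": -3.17, "dz": -0.7},
    {"dx": 3.6, "dy": -3.17, "dz": -0.7},
    {"dx": 3.6, "dy": -3.17, "dz": -0.7},
    {"dx": 3.6, "dy": -3.17, "dz": -0.7},
    {"dx": 3.6, "dy": -3.17, "dz": -0.7},
    {"dx": 3.6, "dy": -3.17, "dz": -0.7},
    {"dx": 3.6, "dy": -3.17, "dz": -0.7}
  ]
}}

```text
schema error: expected keys dx, dy, dz, ax, ay, az, hand
```

>>> {"op": "send_rows", "data": {
  "deltas": [
    {"az": -10.6},
    {"az": -10.6},
    {"az": -10.6},
    {"az": -10.6},
    {"az": -10.6},
    {"az": -10.6},
    {"az": -10.6},
    {"az": -10.6}
  ]
}}

```text
schema error: expected keys dx, dy, dz, ax, ay, az, hand
```

>>> {"op": "send_rows", "data": {
  "deltas": [
    {"az": -10.6},
    {"az": -10.6},
    {"az": -10.6},
    {"az": -10.6},
    {"az": -10.6},
    {"az": -10.6},
    {"az": -10.6},
    {}
  ]
}}

```text
schema error: expected keys dx, dy, dz, ax, ay, az, hand
```

```bash
cat > look.py <<'E'
from h import *
import sys
# look.py file cam names...
c=sys.argv[2];p=cam(c);snap(c,sys.argv[1]);np.save('pics/'+sys.argv[1]+'.npy',np.array([p[0],np.tile(p[1],(3,1)),p[2]]))
for n in sys.argv[3:]:
    for d in manip.landmark_of(c,n):
        if d['score']>.3:
            X=w(c,d['xyz'],p);print(c,n,round(d['score'],2),X,proj(c,X,p).astype(int))
E
python3 -c "
from h import *
go()"; python3 look.py w1.png wrist blade_1 blade_1_tip lock_1 lock_1_mouth
```

```text
t 1.3 at [ 0.1838 -0.4918  0.2313] yaw 20.5 F [-0.3 -0.4  0.1] gap 8.54 | d cm [0. 0. 0.] rot [ 0. -0. -0.] | d in target frame [0. 0. 0.]
```

View pics/w1.png

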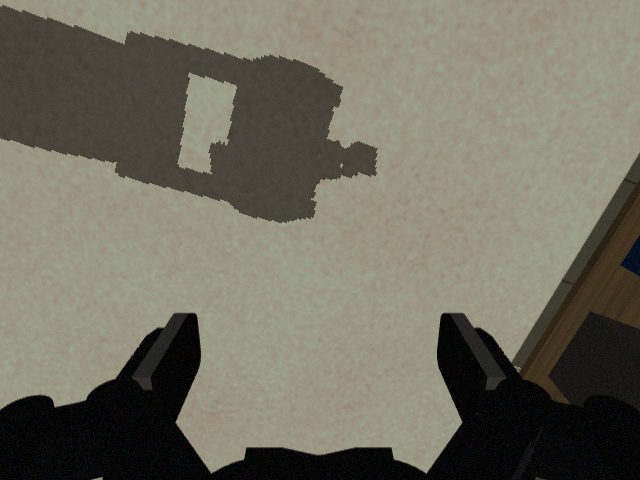

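The picture shows only bare counter, with the two fingers at (180,340) and (460,340). The arm has not moved because every row needs all seven keys.

>>> {"op": "send_rows", "data": {
  "deltas": [
    {"dx": 3.6, "dy": -3.17, "dz": -0.7, "ax": 0, "ay": 0, "az": 0, "hand": 8.5},
    {"dx": 3.6, "dy": -3.17, "dz": -0.7, "ax": 0, "ay": 0, "az": 0, "hand": 8.5},
    {"dx": 3.6, "dy": -3.17, "dz": -0.7, "ax": 0, "ay": 0, "az": 0, "hand": 8.5},
    {"dx": 3.6, "dy": -3.17, "dz": -0.7, "ax": 0, "ay": 0, "az": 0, "hand": 8.5},
    {"dx": 3.6, "dy": -3.17, "dz": -0.7, "ax": 0, "ay": 0, "az": 0, "hand": 8.5},
    {"dx": 3.6, "dy": -3.17, "dz": -0.7, "ax": 0, "ay": 0, "az": 0, "hand": 8.5},
    {"dx": 3.6, "dy": -3.17, "dz": -0.7, "ax": 0, "ay": 0, "az": 0, "hand": 8.5}
  ]
}}

```text
time: 2.42
tool_pos: [0.3427, -0.1942, 0.2807]
orientation: [0.984, 0.178, 0.0, 0.0]
wrist_force: [0.4, -1.0, -0.1]
finger_gap: 0.0853
finger_force: 0.0
```

>>> {"op": "send_rows", "data": {
  "deltas": [
    {"dx": 3.6, "dy": -3.17, "dz": -0.7, "ax": 0, "ay": 0, "az": 0, "hand": 8.5},
    {"dx": 3.6, "dy": -3.17, "dz": -0.7, "ax": 0, "ay": 0, "az": 0, "hand": 8.5},
    {"dx": 3.6, "dy": -3.17, "dz": -0.7, "ax": 0, "ay": 0, "az": 0, "hand": 8.5},
    {"dx": 3.6, "dy": -3.17, "dz": -0.7, "ax": 0, "ay": 0, "az": 0, "hand": 8.5},
    {"dx": 3.6, "dy": -3.17, "dz": -0.7, "ax": 0, "ay": 0, "az": 0, "hand": 8.5},
    {"dx": 3.6, "dy": -3.17, "dz": -0.7, "ax": 0, "ay": 0, "az": 0, "hand": 8.5},
    {"dx": 3.6, "dy": -3.17, "dz": -0.7, "ax": 0, "ay": 0, "az": 0, "hand": 8.5}
  ]
}}

```text
time: 3.3
tool_pos: [0.5011, 0.102, 0.3296]
orientation: [0.984, 0.178, 0.0, 0.0]
wrist_force: [0.6, -1.5, 1.1]
finger_gap: 0.0854
finger_force: 0.0
```

>>> {"op": "send_rows", "data": {
  "deltas": [
    {"dx": 0, "dy": 0, "dz": 0, "ax": 0, "ay": 0, "az": -10.6, "hand": 8.5},
    {"dx": 0, "dy": 0, "dz": 0, "ax": 0, "ay": 0, "az": -10.6, "hand": 8.5},
    {"dx": 0, "dy": 0, "dz": 0, "ax": 0, "ay": 0, "az": -10.6, "hand": 8.5},
    {"dx": 0, "dy": 0, "dz": 0, "ax": 0, "ay": 0, "az": -10.6, "hand": 8.5},
    {"dx": 0, "dy": 0, "dz": 0, "ax": 0, "ay": 0, "az": -10.6, "hand": 8.5},
    {"dx": 0, "dy": 0, "dz": 0, "ax": 0, "ay": 0, "az": -10.6, "hand": 8.5},
    {"dx": 0, "dy": 0, "dz": 0, "ax": 0, "ay": 0, "az": -10.6, "hand": 8.5},
    {"dx": 0, "dy": 0, "dz": 0, "ax": 0, "ay": 0, "az": -10.6, "hand": 8.5}
  ]
}}

```text
time: 4.3
tool_pos: [0.5005, 0.1004, 0.3293]
orientation: [0.604, 0.797, -0.0, -0.0]
wrist_force: [0.6, -0.2, -0.8]
finger_gap: 0.0851
finger_force: 0.0
```

>>> {"op": "send_rows", "data": {
  "deltas": [
    {"dx": 0, "dy": 0, "dz": 0, "ax": 0, "ay": 0, "az": -10.6, "hand": 8.5},
    {"dx": 0, "dy": 0, "dz": 0, "ax": 0, "ay": 0, "az": -10.6, "hand": 8.5},
    {"dx": 0, "dy": 0, "dz": 0, "ax": 0, "ay": 0, "az": -10.6, "hand": 8.5},
    {"dx": 0, "dy": 0, "dz": 0, "ax": 0, "ay": 0, "az": -10.6, "hand": 8.5},
    {"dx": 0, "dy": 0, "dz": 0, "ax": 0, "ay": 0, "az": -10.6, "hand": 8.5},
    {"dx": 0, "dy": 0, "dz": 0, "ax": 0, "ay": 0, "az": -10.6, "hand": 8.5},
    {"dx": 0, "dy": 0, "dz": 0, "ax": 0, "ay": 0, "az": -10.6, "hand": 8.5},
    {"dx": 0, "dy": 0, "dz": 0, "ax": 0, "ay": 0, "az": 0, "hand": 8.5}
  ]
}}

```text
time: 5.3
tool_pos: [0.5005, 0.1004, 0.3293]
orientation: [0.005, 1.0, -0.0, 0.0]
wrist_force: [-1.1, -0.4, -0.7]
finger_gap: 0.0851
finger_force: 0.0
```

```bash
python3 -c "
from h import *
go()"; python3 look.py w2.png wrist blade_1 blade_1_tip lock_1 lock_1_mouth
```

```text
t 5.3 at [0.5005 0.1004 0.3293] yaw 179.4 F [-1.1 -0.4 -0.7] gap 8.51 | d cm [0. 0. 0.] rot [-0.  0. -0.] | d in target frame [0. 0. 0.]
wrist blade_1 0.85 [ 0.625  -0.1954  0.0027] [ 78 271]
wrist blade_1 0.72 [ 0.4455 -0.135   0.0001] [102 120]
wrist blade_1 0.71 [ 0.428   0.1324 -0.0018] [346 100]
wrist blade_1 0.67 [0.5939 0.0025 0.0607] [227 265]
wrist blade_1 0.58 [ 0.4268 -0.0025  0.0014] [221 101]
wrist blade_1_tip 0.59 [ 0.5304 -0.1259  0.0154] [117 198]
wrist lock_1 0.8 [ 0.6304  0.0027 -0.0004] [239 273]
wrist lock_1 0.72 [0.6422 0.1919 0.0021] [392 281]
wrist lock_1_mouth 0.64 [0.6083 0.2082 0.0641] [419 277]
```

View pics/w2.png

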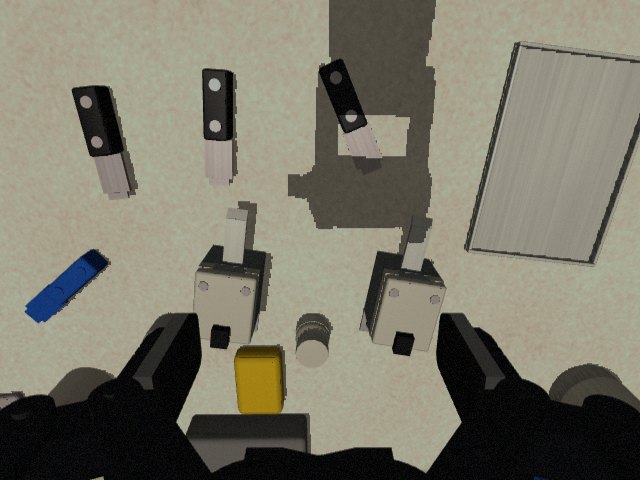

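The view has blades at (97,140), (218,125) and (350,115). Blue look-alike (65,285) is not ours. Locks are at (225,300) and (405,305), with sills towards the robot. The tray is on the right, and the jar is at (313,340). There are only two locks.

Black-handled steel blades fit the description. I'll check this in an enlarged, rectified crop.

```bash
cat >> h.py <<'E'
def warp(im,p,z,x0,x1,y0,y1,s=3):
    "metric view, s px/mm; column=(y1-y), row=(x1-x)  (x up, y left)"
    c=np.array([[x1,y1],[x1,y0],[x0,y1],[x0,y0]]);a=np.array([proj('',[*q,z],p) for q in c],np.float32)
    W,H=int((y1-y0)*1000*s),int((x1-x0)*1000*s)
    M=cv2.getPerspectiveTransform(a,np.array([[0,0],[W,0],[0,H],[W,H]],np.float32))
    return cv2.warpPerspective(im,M,(W,H),flags=cv2.INTER_CUBIC)
def load(f):
    a=np.load('pics/'+f+'.npy');return cv2.imread('pics/'+f)[:,:,::-1],(a[0],a[1][0],a[2])
E
python3 - <<'E'
from h import *
im,p=load('w2.png')
a=warp(im,p,.08,.52,.68,-.06,.26,2.5)
b=warp(im,p,.03,.37,.48,-.16,.16,2.5)
o=np.vstack([a,b])[:,:,::-1].copy()
print(a.shape,b.shape)
cv2.imwrite('pics/rect.png',o)
E
```

```text
(400, 800, 3) (274, 800, 3)
```

View pics/rect.png

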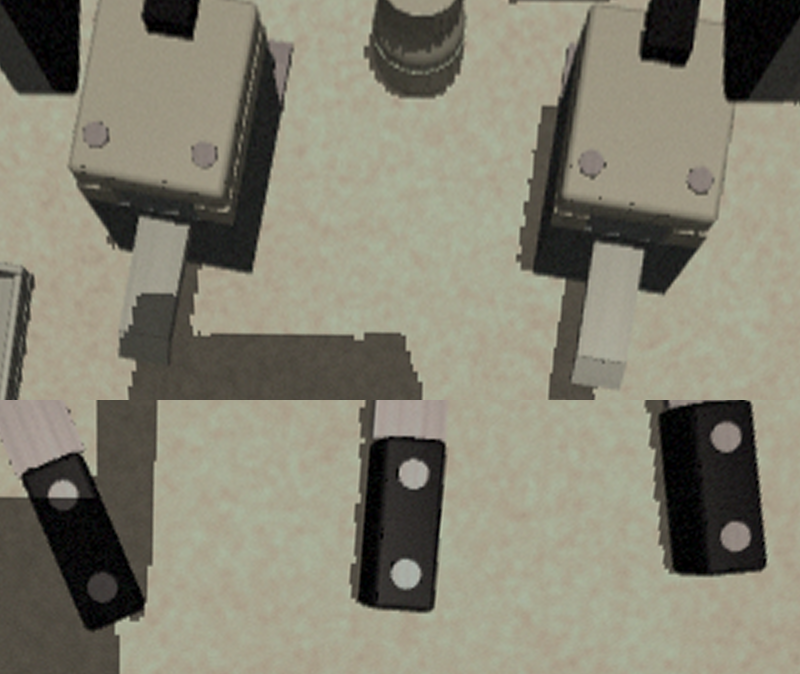

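The crop confirms three black-handled steel blades and two locks. Next are two closer views, shifted sideways, to triangulate.

>>> {"op": "send_rows", "data": {
  "deltas": [
    {"dx": -0.7, "dy": -3.3, "dz": 1.6, "ax": 0, "ay": 0, "az": -0.6, "hand": 8.5},
    {"dx": -0.7, "dy": -3.3, "dz": 1.6, "ax": 0, "ay": 0, "az": 0, "hand": 8.5},
    {"dx": -0.6, "dy": -3.4, "dz": 1.6, "ax": 0, "ay": 0, "az": 0, "hand": 8.5},
    {"dx": 0, "dy": 0, "dz": 0, "ax": 0, "ay": 0, "az": 0, "hand": 8.5}
  ]
}}

```text
time: 6.05
tool_pos: [0.5202, -0.0012, 0.28]
orientation: [0.001, 1.0, 0.0, -0.001]
wrist_force: [-0.3, 0.3, 0.1]
finger_gap: 0.0851
finger_force: 0.0
```

```bash
python3 look.py w3.png wrist blade_1 blade_1_tip lock_1 lock_1_mouth
```

```text
wrist blade_1 0.91 [ 0.4259 -0.003   0.0006] [315  78]
wrist blade_1 0.87 [ 0.4471 -0.1371  0.0013] [176 102]
wrist blade_1 0.79 [ 0.626  -0.1942  0.0017] [142 272]
wrist blade_1 0.62 [ 0.4245  0.1293 -0.001 ] [453  76]
wrist blade_1 0.44 [0.6104 0.2046 0.0647] [535 283]
wrist blade_1_tip 0.88 [ 0.6855 -0.2504  0.0108] [ 96 324]
wrist blade_1_tip 0.87 [ 0.5322 -0.1289  0.019 ] [188 192]
wrist lock_1 0.62 [ 0.6287  0.0007 -0.0046] [319 272]
wrist lock_1 0.6 [0.643  0.1973 0.004 ] [496 286]
wrist lock_1_mouth 0.8 [0.6085 0.2054 0.0655] [536 282]
```

>>> {"op": "send_rows", "data": {
  "deltas": [
    {"dx": 0, "dy": 5, "dz": 0, "ax": 0, "ay": 0, "az": 0, "hand": 8.5},
    {"dx": 0, "dy": 5, "dz": 0, "ax": 0, "ay": 0, "az": 0, "hand": 8.5},
    {"dx": 0, "dy": 5, "dz": 0, "ax": 0, "ay": 0, "az": 0, "hand": 8.5},
    {"dx": 0, "dy": 5, "dz": 0, "ax": 0, "ay": 0, "az": 0, "hand": 8.5},
    {"dx": 0, "dy": 0, "dz": 0, "ax": 0, "ay": 0, "az": 0, "hand": 8.5}
  ]
}}

```text
time: 6.92
tool_pos: [0.5192, 0.2038, 0.2815]
orientation: [-0.003, 1.0, 0.0, 0.0]
wrist_force: [-0.3, -0.4, 0.3]
finger_gap: 0.0851
finger_force: 0.0
```

```bash
python3 look.py w4.png wrist blade_1 blade_1_tip lock_1 lock_1_mouth tray
python3 - <<'E'
from h import *
rows=[]
for f in('w3.png','w4.png'):
    im,p=load(f); 
    rows.append(np.hstack([im[150:340,:640]]))
cv2.imwrite('pics/w34.png',cv2.resize(np.vstack(rows),None,fx=1.25,fy=1.25,interpolation=cv2.INTER_CUBIC)[:,:,::-1])
E
```

```text
wrist blade_1 0.96 [ 0.4315 -0.0024  0.0006] [102  83]
wrist blade_1 0.91 [ 0.4234  0.1309 -0.0021] [242  75]
wrist lock_1 0.88 [ 0.6332  0.0016 -0.0042] [137 274]
wrist lock_1 0.74 [0.6432 0.1969 0.0032] [310 286]
wrist lock_1_mouth 0.73 [0.6053 0.2089 0.0624] [322 277]
wrist tray 0.64 [ 0.4915  0.367  -0.0013] [479 149]
```

View pics/w34.png

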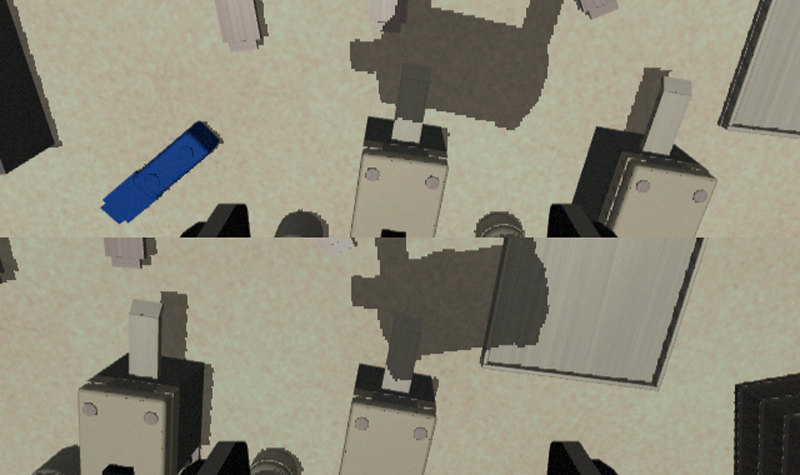

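The two halves show both locks clearly, with sills and screws. I can triangulate the screws and sill corners.

```bash
python3 - <<'E'
from h import *
i3,p3=load('w3.png');i4,p4=load('w4.png');i2,p2=load('w2.png')
u3=lambda u,v:(u/1.25,v/1.25+150); u4=lambda u,v:(u/1.25,(v-237.5)/1.25+150)
def ref(im,uv):
    g=cv2.cvtColor(im,cv2.COLOR_RGB2HSV).astype(float); u,v=map(int,map(round,uv))
    w_=im[v-6:v+7,u-6:u+7].astype(float); d=w_[:,:,2]-.95*w_[:,:,1]  # bluish screws vs cream plate
    d=np.clip(d-np.median(d)-4,0,None); yy,xx=np.mgrid[v-6:v+7,u-6:u+7]
    return ((d*xx).sum()/d.sum(),(d*yy).sum()/d.sum())
for n,a,b in(('R1',(372,174),(90,410)),('R2',(432,182),(151,418)),('L1',(643,186),(362,424)),('L2',(700,195),(420,433))):
    A,B=u3(*a),u4(*b);A2,B2=ref(i3,A),ref(i4,B)
    X=tri([(p3,A2),(p4,B2)])[0]
    C=ref(i2,proj('',X,p2)) 
    print(n,np.round(A,1),np.round(A2,1),np.round(B,1),np.round(B2,1),tri([(p3,A),(p4,B)])[0],X,tri([(p3,A2),(p4,B2),(p2,C)]))
# sill-corners: R from w4, L from w3 at z=.045
for n,p,f,l in(('R',p4,u4,[(130,313),(160,316),(129,374),(157,378)]),('L',p3,u3,[(664,91),(691,95),(646,149),(670,155)])):
    print(n,[ray('',f(*q),.045,p)[:2] for q in l])
E
```

```text
R1 [297.6 289.2] [297.  289.7] [ 72. 288.] [ 71.6 287.3] [ 0.6082 -0.0196  0.0806] [ 0.6082 -0.0202  0.0803] (array([ 0.6081, -0.02  ,  0.0802]), np.float64(0.0005132668532336088))
R2 [345.6 295.6] [345.  296.6] [120.8 294.4] [119.7 294.7] [0.6144 0.0242 0.081 ] [0.6146 0.0235 0.0818] (array([0.6144, 0.0236, 0.0818]), np.float64(0.0005601084891655943))
L1 [514.4 298.8] [512.4 298.9] [289.6 299.2] [289.5 298.5] [0.6181 0.1787 0.0813] [0.6194 0.1784 0.0783] (array([0.6193, 0.1785, 0.0783]), np.float64(0.00027013715643215016))
L2 [560. 306.] [557.7 306. ] [336.  306.4] [335.3 307.1] [0.6252 0.2215 0.0817] [0.6268 0.221  0.0794] (array([0.6268, 0.2213, 0.0794]), np.float64(0.000952412793656108))
R [array([0.5449, 0.0022]), array([0.5471, 0.0246]), array([ 0.5946, -0.0064]), array([0.5979, 0.0151])]
L [array([0.5563, 0.2019]), array([0.5596, 0.223 ]), array([0.6042, 0.1953]), array([0.6094, 0.2151])]
```

>>> {"op": "send_rows", "data": {
  "deltas": [
    {"dx": 2.4, "dy": -1.92, "dz": 3.5, "ax": 0, "ay": 0, "az": 0, "hand": 8.5},
    {"dx": 2.4, "dy": -1.92, "dz": 3.5, "ax": 0, "ay": 0, "az": 0, "hand": 8.5},
    {"dx": 2.4, "dy": -1.92, "dz": 3.5, "ax": 0, "ay": 0, "az": 0, "hand": 8.5},
    {"dx": 2.4, "dy": -1.92, "dz": 3.5, "ax": 0, "ay": 0, "az": 0, "hand": 8.5},
    {"dx": 0, "dy": 0, "dz": 0, "ax": 0, "ay": 0, "az": 10.5, "hand": 8.5},
    {"dx": 0, "dy": 0, "dz": 0, "ax": 0, "ay": 0, "az": 10.5, "hand": 8.5},
    {"dx": 0, "dy": 0, "dz": 0, "ax": 0, "ay": 0, "az": 10.5, "hand": 8.5},
    {"dx": 0, "dy": 0, "dz": 0, "ax": 0, "ay": 0, "az": 10.5, "hand": 8.5}
  ]
}}

```text
time: 8.22
tool_pos: [0.4243, 0.1228, 0.1415]
orientation: [0.361, 0.933, 0.0, 0.0]
wrist_force: [0.4, 0.5, 0.4]
finger_gap: 0.085
finger_force: 0.0
```

>>> {"op": "send_rows", "data": {
  "deltas": [
    {"dx": 0, "dy": 0, "dz": 0, "ax": 0, "ay": 0, "az": 10.5, "hand": 8.5},
    {"dx": 0, "dy": 0, "dz": 0, "ax": 0, "ay": 0, "az": 10.5, "hand": 8.5},
    {"dx": 0, "dy": 0, "dz": 0, "ax": 0, "ay": 0, "az": 10.5, "hand": 8.5},
    {"dx": 0, "dy": 0, "dz": 0, "ax": 0, "ay": 0, "az": 10.5, "hand": 8.5},
    {"dx": 0, "dy": 0, "dz": 0, "ax": 0, "ay": 0, "az": 10.5, "hand": 8.5},
    {"dx": 0, "dy": 0, "dz": 0, "ax": 0, "ay": 0, "az": 10.5, "hand": 8.5},
    {"dx": 0, "dy": 0, "dz": 0, "ax": 0, "ay": 0, "az": 10.5, "hand": 8.5},
    {"dx": 0, "dy": 0, "dz": 0, "ax": 0, "ay": 0, "az": 10.5, "hand": 8.5}
  ]
}}

```text
time: 9.22
tool_pos: [0.4243, 0.1228, 0.1415]
orientation: [0.892, 0.451, 0.0, 0.0]
wrist_force: [-0.1, -0.1, -0.1]
finger_gap: 0.0852
finger_force: 0.0
```

>>> {"op": "send_rows", "data": {
  "deltas": [
    {"dx": 0, "dy": 0, "dz": 0, "ax": 0, "ay": 0, "az": 10.5, "hand": 8.5},
    {"dx": 0, "dy": 0, "dz": 0, "ax": 0, "ay": 0, "az": 10.5, "hand": 8.5},
    {"dx": 0, "dy": 0, "dz": 0, "ax": 0, "ay": 0, "az": 10.5, "hand": 8.5},
    {"dx": 0, "dy": 0, "dz": 0, "ax": 0, "ay": 0, "az": 0, "hand": 8.5}
  ]
}}

```text
time: 9.72
tool_pos: [0.4242, 0.1229, 0.1415]
orientation: [0.981, 0.196, 0.0, 0.0]
wrist_force: [0.1, -0.3, 0.2]
finger_gap: 0.0846
finger_force: 0.0
```

```bash
python3 look.py w5.png wrist blade_1 blade_1_tip; python3 -c "
from h import *
go(.4236,.128,.004,22.5)"
```

```text
wrist blade_1 0.98 [0.4245 0.1318 0.001 ] [307 211]
wrist blade_1 0.83 [ 0.447  -0.137  -0.0008] [640 313]
wrist blade_1 0.73 [ 0.4282 -0.0038  0.0006] [478 274]
t 9.88 at [0.4242 0.1232 0.1414] yaw 22.75 F [-0.3  0.1 -0.9] gap 8.5 | d cm [ 0.13 -0.47 13.74] rot [ 0.  -0.   0.3] | d in target frame [ 0.13 -0.47 13.74]
```

View pics/w5.png

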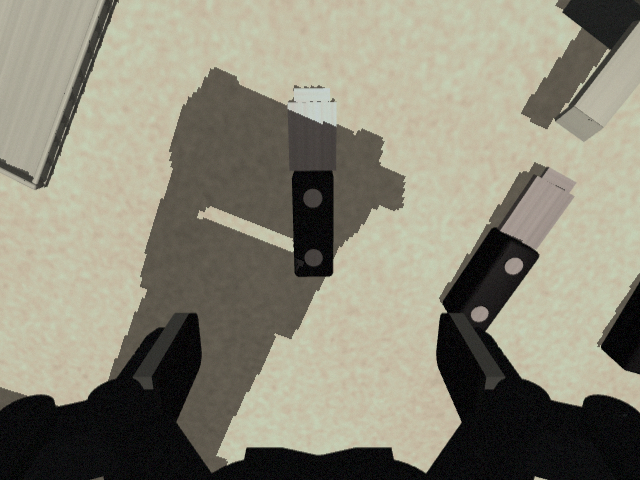

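The blade lies under the hand at (313,223), aligned with the tool. It sits about 3–5 mm to the left, so I'll descend and grip.

>>> {"op": "send_rows", "data": {
  "deltas": [
    {"dx": 0, "dy": -0.4, "dz": 4.5, "ax": 0, "ay": 0, "az": 0, "hand": 8.5},
    {"dx": 0, "dy": 0, "dz": 4.5, "ax": 0, "ay": 0, "az": 0, "hand": 6},
    {"dx": 0, "dy": 0, "dz": 3.0, "ax": 0, "ay": 0, "az": 0, "hand": 6},
    {"dx": 0, "dy": 0, "dz": 1.7, "ax": 0, "ay": 0, "az": 0, "hand": 6},
    {"dx": 0, "dy": 0, "dz": 0, "ax": 0, "ay": 0, "az": 0, "hand": 1.5},
    {"dx": 0, "dy": 0, "dz": 0, "ax": 0, "ay": 0, "az": 0, "hand": 1.5},
    {"dx": 0, "dy": 0, "dz": 0, "ax": 0, "ay": 0, "az": 0, "hand": 1.5},
    {"dx": 0, "dy": 0, "dz": 0, "ax": 0, "ay": 0, "az": 0, "hand": 1.5}
  ]
}}

```text
time: 10.88
tool_pos: [0.4232, 0.1271, 0.0052]
orientation: [0.981, 0.196, 0.001, 0.0]
wrist_force: [-1.0, -0.6, 6.7]
finger_gap: 0.025
finger_force: 60.1
```

```bash
python3 -c "
from h import *
go(None,None,.12)
# L pre: origin so nose 40mm before face
import numpy as np
for n,f,y in(('L',(.6068,.2050),-9.9),('R',(.5963,.0045),-9.6)):
    a=np.radians(y);d=np.array([np.cos(a),np.sin(a)]);print(n,'home',np.array(f)-.035*d,'pre',np.array(f)-.125*d,'nose at -15',np.array(f)-.10*d)
"
```

```text
t 10.88 at [0.4232 0.1271 0.0052] yaw 22.63 F [-1.  -0.6  6.7] gap 2.5 | d cm [  0.02   0.01 -11.48] rot [ 0.  -0.1 -0. ] | d in target frame [ -0.     0.   -11.48]
L home [0.5723 0.211 ] pre [0.4837 0.2265] nose at -15 [0.5083 0.2222]
R home [0.5618 0.0103] pre [0.4731 0.0253] nose at -15 [0.4977 0.0212]
```

>>> {"op": "send_rows", "data": {
  "deltas": [
    {"dx": 0, "dy": 0, "dz": -5.8, "ax": 0, "ay": 0, "az": 0, "hand": 1.5},
    {"dx": 0, "dy": 0, "dz": -5.7, "ax": 0, "ay": 0, "az": 0, "hand": 1.5},
    {"dx": 4.7, "dy": -3.4, "dz": 0, "ax": 0, "ay": 0, "az": 0, "hand": 1.5},
    {"dx": 4.7, "dy": -3.4, "dz": 0, "ax": 0, "ay": 0, "az": 0, "hand": 1.5},
    {"dx": 0, "dy": 0, "dz": 0, "ax": 0, "ay": 0, "az": 10.5, "hand": 1.5},
    {"dx": 0, "dy": 0, "dz": 0, "ax": 0, "ay": 0, "az": 10.5, "hand": 1.5},
    {"dx": 0, "dy": 0, "dz": 0, "ax": 0, "ay": 0, "az": 10.5, "hand": 1.5},
    {"dx": 0, "dy": 0, "dz": 0, "ax": 0, "ay": 0, "az": 1.0, "hand": 1.5}
  ]
}}

```text
time: 11.88
tool_pos: [0.4831, 0.226, 0.1193]
orientation: [0.996, -0.086, -0.0, 0.0]
wrist_force: [0.7, -0.2, -1.6]
finger_gap: 0.0252
finger_force: 59.7
```

>>> {"op": "send_rows", "data": {
  "deltas": [
    {"dx": 0, "dy": 0, "dz": 0, "ax": 0, "ay": 0, "az": 0, "hand": 1.5}
  ]
}}

```text
time: 12.0
tool_pos: [0.4831, 0.226, 0.1193]
orientation: [0.996, -0.085, -0.0, -0.0]
wrist_force: [0.1, 0.3, -1.4]
finger_gap: 0.0248
finger_force: 59.7
```

```bash
python3 -c "
from h import *
go(.4837,.2265,.0515,-9.9)"; python3 look.py w6.png wrist lock_1 lock_1_mouth blade_1_tip blade_1
```

```text
t 12.0 at [0.4831 0.226  0.1193] yaw -9.72 F [ 0.1  0.3 -1.4] gap 2.48 | d cm [ 0.05 -0.06  6.78] rot [0.  0.  0.2] | d in target frame [ 0.05 -0.06  6.78]
wrist blade_1 0.78 [0.4851 0.2326 0.1161] [303 310]
```

View pics/w6.png

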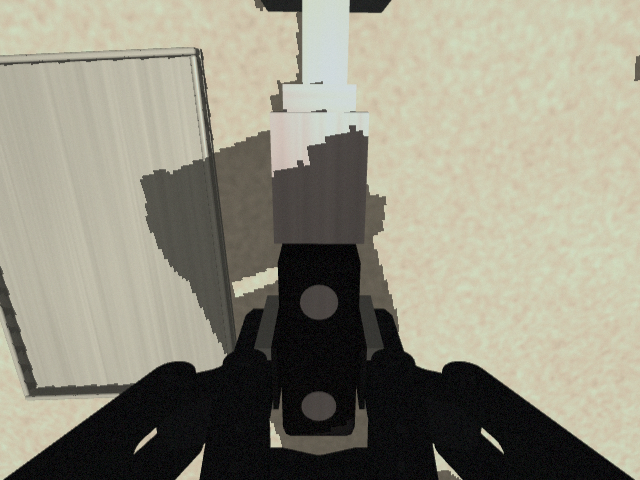

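The blade is held squarely, its centre at column 320. The sill is ahead at columns 302–350, apparently slightly to the right of the blade. I'll measure both lines.

```bash
python3 - <<'E'
from h import *
im,p=load('w6.png');g=cv2.GaussianBlur(cv2.cvtColor(im,cv2.COLOR_RGB2GRAY),(3,3),0).astype(float)
for v in(14,25,40,55,70,80): print(v,g[v,292:312].astype(int),g[v,340:360].astype(int))
s=manip.get_state();T=R.from_quat(s['orientation'])
def loc(uv,z): return T.inv().apply(ray('',uv,z,p)-s['tool_pos'])*1000
for z,l in((.045,[(301.5,20),(350,20),(301.5,75),(349,75)]),(.1315,[(270.5,130),(368.5,130),(274,235),(366,235)])):
    for a,b in zip(l[::2],l[1::2]):
        A,B=loc(a,z),loc(b,z);print(z,A[:2],B[:2],'mid',(A+B)[:2]/2)
E
```

```text
14 [199 199 198 171 120  92  90  91  93 118 170 206 213 213 213 214 214 214
 213 213] [213 213 213 213 213 213 213 213 208 198 189 186 186 187 187 189 190 191
 191 192]
25 [203 203 202 202 202 175 121  94  95 119 170 205 213 213 213 213 213 213
 213 212] [213 214 214 214 213 214 214 213 210 202 199 200 201 202 203 203 204 204
 204 203]
40 [198 199 200 200 173 121  95  94  96 120 171 206 213 212 213 214 214 213
 213 213] [214 215 215 214 214 214 214 212 206 200 198 200 201 200 199 198 198 198
 198 199]
55 [196 196 197 181 149 125 107  95  95 118 169 206 214 214 214 214 214 214
 214 214] [214 214 214 215 215 215 215 211 204 199 197 196 196 198 200 201 202 202
 201 200]
70 [198 197 196 196 197 195 167 116  94 119 170 206 213 213 214 214 214 214
 214 214] [215 215 215 214 214 214 213 208 202 200 201 200 200 199 198 198 197 197
 197 196]
80 [179 179 167 143 120 101  91  90  92 118 170 206 214 214 213 213 215 215
 214 214] [215 214 214 214 215 214 211 205 201 201 202 203 203 202 201 201 202 201
 201 200]
0.045 [114.9151  -9.0151] [114.9537  13.8327] mid [114.9344   2.4088]
0.045 [90.6616 -9.2858] [90.7024 13.9692] mid [90.682   2.3417]
0.1315 [ 71.5228 -15.6448] [71.5778 14.4845] mid [71.5503 -0.5801]
0.1315 [ 37.4091 -15.6648] [37.4698 15.0127] mid [37.4395 -0.326 ]
```

>>> {"op": "send_rows", "data": {
  "deltas": [
    {"dx": 0, "dy": 0.28, "dz": 3.4, "ax": 0, "ay": 0, "az": 0, "hand": 1.5},
    {"dx": 0, "dy": 0, "dz": 3.38, "ax": 0, "ay": 0, "az": 0, "hand": 1.5},
    {"dx": 2, "dy": 0, "dz": 0, "ax": 0, "ay": 0, "az": 0, "hand": 1.5},
    {"dx": 1.5, "dy": 0, "dz": 0, "ax": 0, "ay": 0, "az": 0, "hand": 1.5},
    {"dx": 1, "dy": 0, "dz": 0, "ax": 0, "ay": 0, "az": 0, "hand": 1.5},
    {"dx": 0.5, "dy": 0, "dz": 0, "ax": 0, "ay": 0, "az": 0, "hand": 1.5},
    {"dx": 0.5, "dy": 0, "dz": 0, "ax": 0, "ay": 0, "az": 0, "hand": 1.5}
  ]
}}

```text
time: 13.12
tool_pos: [0.5369, 0.2139, 0.0515]
orientation: [0.996, -0.086, -0.0, 0.0]
wrist_force: [-0.2, 0.2, -2.1]
finger_gap: 0.025
finger_force: 59.7
```

```bash
python3 -c "
from h import *
go(.5723-.0004,.211-.0028,.0515,-9.9)"
```

```text
t 13.12 at [0.5369 0.2139 0.0515] yaw -9.88 F [-0.2  0.2 -2.1] gap 2.5 | d cm [ 3.55 -0.04 -0.  ] rot [0. 0. 0.] | d in target frame [ 3.55 -0.05 -0.  ]
```

No contact so far, and the nose is inside the mouth. Pushing home.

>>> {"op": "send_rows", "data": {
  "deltas": [
    {"dx": 1, "dy": 0, "dz": 0, "ax": 0, "ay": 0, "az": 0, "hand": 1.5},
    {"dx": 1, "dy": 0, "dz": 0, "ax": 0, "ay": 0, "az": 0, "hand": 1.5},
    {"dx": 0.8, "dy": 0, "dz": 0, "ax": 0, "ay": 0, "az": 0, "hand": 1.5},
    {"dx": 0.4, "dy": 0, "dz": 0, "ax": 0, "ay": 0, "az": 0, "hand": 1.5}
  ]
}}

```text
time: 13.62
tool_pos: [0.569, 0.2082, 0.0514]
orientation: [0.996, -0.086, 0.0, -0.0]
wrist_force: [-0.7, -0.3, -0.4]
finger_gap: 0.0248
finger_force: 59.7
```

>>> {"op": "send_rows", "data": {
  "deltas": [
    {"dx": 0.15, "dy": 0, "dz": 0, "ax": 0, "ay": 0, "az": 0, "hand": 1.5}
  ]
}}

```text
time: 13.75
tool_pos: [0.57, 0.208, 0.0514]
orientation: [0.996, -0.086, -0.0, 0.0]
wrist_force: [0.1, 0.6, -1.6]
finger_gap: 0.0248
finger_force: 59.7
```

>>> {"op": "send_rows", "data": {
  "deltas": [
    {"dx": 0.15, "dy": 0, "dz": 0, "ax": 0, "ay": 0, "az": 0, "hand": 1.5}
  ]
}}

```text
time: 13.88
tool_pos: [0.5713, 0.2078, 0.0515]
orientation: [0.996, -0.086, -0.0, 0.0]
wrist_force: [-0.2, -0.0, -2.3]
finger_gap: 0.0247
finger_force: 59.7
```

>>> {"op": "send_rows", "data": {
  "deltas": [
    {"dx": 0.15, "dy": 0, "dz": 0, "ax": 0, "ay": 0, "az": 0, "hand": 1.5}
  ]
}}

```text
time: 14.0
tool_pos: [0.572, 0.2077, 0.0514]
orientation: [0.996, -0.086, -0.001, 0.0]
wrist_force: [-9.0, 2.1, 2.1]
finger_gap: 0.025
finger_force: 60.2
```

```bash
python3 -c "
from h import *
go(.5723-.0004,.211-.0028,.0515,-9.9)"; python3 look.py w7.png wrist lock_1_mouth
```

```text
t 14.0 at [0.572  0.2077 0.0514] yaw -9.89 F [-9.   2.1  2.1] gap 2.5 | d cm [-0.02 -0.04 -0.01] rot [0.  0.1 0. ] | d in target frame [-0.02 -0.04 -0.01]
wrist lock_1_mouth 0.87 [0.6058 0.2062 0.0613] [308 244]
```

View pics/w7.png

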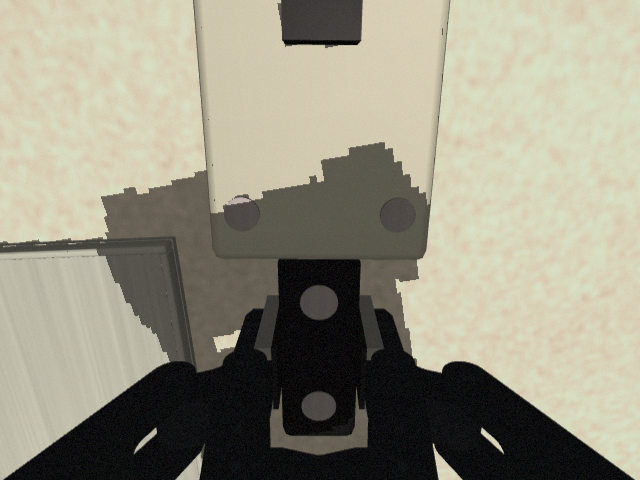

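The blade is home with 9 N of contact. The screws at (242,213) and (398,214) are centred on it. I'll release and go to the middle blade.

>>> {"op": "send_rows", "data": {
  "deltas": [
    {"dx": 0, "dy": 0, "dz": 0.12, "ax": 0, "ay": 0, "az": 0, "hand": 1.5},
    {"dx": 0, "dy": 0, "dz": 0, "ax": 0, "ay": 0, "az": 0, "hand": 5},
    {"dx": 0, "dy": 0, "dz": 0, "ax": 0, "ay": 0, "az": 0, "hand": 5},
    {"dx": 0, "dy": 0, "dz": -2, "ax": 0, "ay": 0, "az": 0, "hand": 5},
    {"dx": 0, "dy": 0, "dz": -5, "ax": 0, "ay": 0, "az": 0, "hand": 6},
    {"dx": -1.4, "dy": 3.3, "dz": -1, "ax": 0, "ay": 0, "az": 0, "hand": 6},
    {"dx": -2.2, "dy": 5, "dz": 0, "ax": 0, "ay": 0, "az": 0, "hand": 6},
    {"dx": -2.2, "dy": 5, "dz": 0, "ax": 0, "ay": 0, "az": 0, "hand": 6}
  ]
}}

```text
time: 15.1
tool_pos: [0.4922, 0.0853, 0.1307]
orientation: [0.996, -0.086, 0.001, 0.0]
wrist_force: [0.2, -0.9, 0.7]
finger_gap: 0.0599
finger_force: 0.0
```

>>> {"op": "send_rows", "data": {
  "deltas": [
    {"dx": -2.2, "dy": 5, "dz": 0, "ax": 0, "ay": 0, "az": 0, "hand": 6},
    {"dx": -2.45, "dy": 5, "dz": 0, "ax": 0, "ay": 0, "az": 0, "hand": 6},
    {"dx": 0, "dy": 0, "dz": 0, "ax": 0, "ay": 0, "az": -5.3, "hand": 6},
    {"dx": 0, "dy": 0, "dz": 0, "ax": 0, "ay": 0, "az": 0, "hand": 6}
  ]
}}

```text
time: 15.6
tool_pos: [0.4301, -0.0045, 0.1307]
orientation: [0.999, -0.041, 0.001, 0.0]
wrist_force: [-0.3, -0.2, 0.1]
finger_gap: 0.0602
finger_force: 0.0
```

```bash
python3 look.py w8.png wrist blade_1 blade_1_tip lock_1; python3 - <<'E'
from h import *
go(.429,-.0036,.0045,-4.6)
im,p=load('w8.png')
# handle: dark blob near the expected place
g=cv2.cvtColor(im,cv2.COLOR_RGB2GRAY);m=(g<45).astype(np.uint8);m[310:]=0
n,l,st,c=cv2.connectedComponentsWithStats(m)
for i in range(1,n):
    if st[i,4]>1500: 
        r=cv2.minAreaRect(np.argwhere(l==i)[:,::-1].astype(np.float32)); print(st[i],r,ray('',r[0],.025,p))
E
```

```text
wrist blade_1 0.91 [ 0.4287 -0.0031 -0.0001] [317 221]
wrist blade_1 0.65 [ 0.4454 -0.1353  0.0017] [514 183]
wrist blade_1_tip 0.91 [ 0.5316 -0.1255  0.0141] [516  40]
t 15.8 at [ 0.4302 -0.0036  0.1303] yaw -4.61 F [-0.3 -0.5 -0.3] gap 6.01 | d cm [-0.12  0.   12.58] rot [ 0. -0. -0.] | d in target frame [-0.12  0.   12.58]
[ 488  131   62  118 5671] ((520.3674926757812, 189.50621032714844), (116.26295471191406, 60.308773040771484), 87.31622314453125) [ 0.4468 -0.1286  0.025 ]
[ 297  174   43  110 3995] ((317.9999694824219, 228.49996948242188), (41.99999237060547, 108.99998474121094), 0.0) [ 0.432  -0.0035  0.025 ]
```

>>> {"op": "send_rows", "data": {
  "deltas": [
    {"dx": 0, "dy": 0, "dz": 5, "ax": 0, "ay": 0, "az": 0, "hand": 6},
    {"dx": 0, "dy": 0, "dz": 4.5, "ax": 0, "ay": 0, "az": 0, "hand": 6},
    {"dx": 0, "dy": 0, "dz": 3.03, "ax": 0, "ay": 0, "az": 0, "hand": 6},
    {"dx": 0, "dy": 0, "dz": 0, "ax": 0, "ay": 0, "az": 0, "hand": 1.5},
    {"dx": 0, "dy": 0, "dz": 0, "ax": 0, "ay": 0, "az": 0, "hand": 1.5},
    {"dx": 0, "dy": 0, "dz": 0, "ax": 0, "ay": 0, "az": 0, "hand": 1.5},
    {"dx": 0, "dy": 0, "dz": 0, "ax": 0, "ay": 0, "az": 0, "hand": 1.5}
  ]
}}

```text
time: 16.68
tool_pos: [0.4306, -0.0041, 0.0061]
orientation: [0.999, -0.04, 0.001, 0.0]
wrist_force: [-1.9, 1.2, 8.2]
finger_gap: 0.0249
finger_force: 60.0
```

>>> {"op": "send_rows", "data": {
  "deltas": [
    {"dx": 0, "dy": 0, "dz": -5.7, "ax": 0, "ay": 0, "az": 0, "hand": 1.5},
    {"dx": 0, "dy": 0, "dz": -5.7, "ax": 0, "ay": 0, "az": 0, "hand": 1.5},
    {"dx": 4.06, "dy": -3.2, "dz": 0, "ax": 0, "ay": 0, "az": 0, "hand": 1.5},
    {"dx": 0, "dy": 0, "dz": 0, "ax": 0, "ay": 0, "az": 5, "hand": 1.5},
    {"dx": 0, "dy": 0, "dz": 0, "ax": 0, "ay": 0, "az": 0, "hand": 1.5},
    {"dx": 0, "dy": 0, "dz": 0, "ax": 0, "ay": 0, "az": 0, "hand": 1.5}
  ]
}}

```text
time: 17.42
tool_pos: [0.4726, 0.0244, 0.1191]
orientation: [0.997, -0.083, -0.0, 0.0]
wrist_force: [-0.4, -0.0, -0.7]
finger_gap: 0.025
finger_force: 59.6
```

```bash
python3 look.py w9.png wrist blade_1; python3 - <<'E'
from h import *
s=manip.get_state();go(.4731,.0253,.0515,-9.6)
im,p=load('w9.png');g=cv2.GaussianBlur(cv2.cvtColor(im,cv2.COLOR_RGB2GRAY),(3,3),0).astype(float)
for v in(15,30,45,60,75): print(v,g[v,290:362:2].astype(int))
for v in (130,200,235): print(v,g[v,260:290].astype(int),g[v,355:380].astype(int))
E
```

```text
wrist blade_1 0.83 [ 0.4471 -0.1374  0.0011] [569 222]
wrist blade_1 0.73 [0.4695 0.0279 0.1174] [313 322]
t 17.52 at [0.4727 0.0244 0.119 ] yaw -9.57 F [ 0.4  0.1 -1.6] gap 2.47 | d cm [ 0.02 -0.1   6.75] rot [0. 0. 0.] | d in target frame [ 0.02 -0.1   6.75]
15 [167  92 106 188 201 200 202 201 202 202 201 202 202 202 202 203 203 202
 203 203 203 202 203 202 202 203 197 189 190 192 192 194 196 195 194 192]
30 [139  96  94 176 201 202 203 202 203 203 204 203 203 203 203 203 203 203
 203 203 203 203 202 203 203 202 198 188 189 191 192 192 190 190 191 191]
45 [192 150  91 159 203 202 203 204 203 204 204 202 203 203 204 204 204 204
 203 204 205 204 203 202 203 204 199 194 194 194 194 193 195 195 195 194]
60 [189 114  90 134 203 202 203 204 203 203 204 203 203 204 205 203 202 204
 204 205 204 203 204 204 204 204 198 191 189 191 193 193 192 191 190 189]
75 [196 194 128 121 202 203 203 203 204 205 204 203 203 204 204 205 204 204
 204 204 204 204 204 204 204 204 197 193 196 199 201 198 195 193 193 192]
130 [192 192 193 193 193 194 194 193 192 192 190 189 190 190 189 189 189 188
 188 188 187 187 188 189 190 191 192 193 193 193] [201 200 199 198 197 198 200 202 204 204 204 202 198 192 188 186 184 183
 184 185 186 188 191 193 194]
200 [ 90  90  89  89  89  90  90  89  90  91  91  97 118 145 156 156 155 155
 142 119 108 107 106 105  98  81  73  74  75  76] [111 110 110 111 103  86 106 161 187 169 127  97  91  90  91  92  92  91
  90  90  90  89  89  91  92]
235 [91 90 90 90 91 91 91 90 89 88 87 88 89 84 73 68 67 67 67 66 65 65 66 65
 64 65 65 65 66 67] [ 64  63  63  64  65  65  65  68  94 148 185 192 192 191 191 192 193 174
 135 116 117 130 154 173 187]
```

View pics/w9.png

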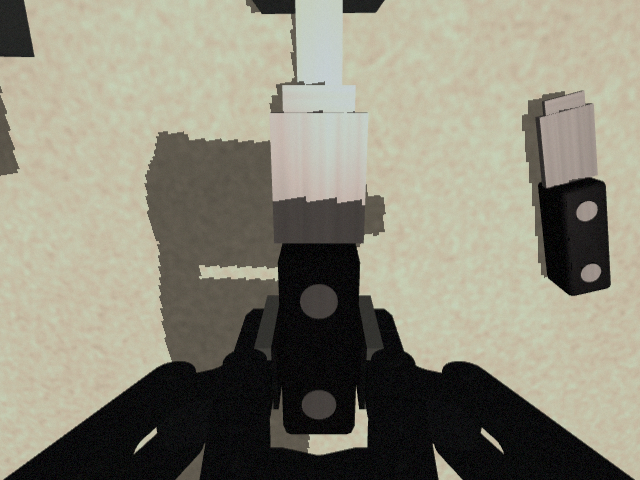

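The sill (columns 296–342) is centred under the blade (320) to within 0.5 mm. A small yaw trim of 0.6° is needed, then I insert.

>>> {"op": "send_rows", "data": {
  "deltas": [
    {"dx": 0, "dy": 0, "dz": 0, "ax": 0, "ay": 0, "az": -0.6, "hand": 1.5},
    {"dx": 0, "dy": 0.16, "dz": 3.4, "ax": 0, "ay": 0, "az": 0, "hand": 1.5},
    {"dx": 0, "dy": 0, "dz": 3.3, "ax": 0, "ay": 0, "az": 0, "hand": 1.5},
    {"dx": 2, "dy": 0, "dz": 0, "ax": 0, "ay": 0, "az": 0, "hand": 1.5},
    {"dx": 1.5, "dy": 0, "dz": 0, "ax": 0, "ay": 0, "az": 0, "hand": 1.5},
    {"dx": 1, "dy": 0, "dz": 0, "ax": 0, "ay": 0, "az": 0, "hand": 1.5},
    {"dx": 0.7, "dy": 0, "dz": 0, "ax": 0, "ay": 0, "az": 0, "hand": 1.5},
    {"dx": 0.5, "dy": 0, "dz": 0, "ax": 0, "ay": 0, "az": 0, "hand": 1.5}
  ]
}}

```text
time: 18.52
tool_pos: [0.5291, 0.0141, 0.052]
orientation: [0.997, -0.078, -0.0, -0.0]
wrist_force: [-0.5, 0.4, -0.8]
finger_gap: 0.0247
finger_force: 59.7
```

```bash
python3 -c "
from h import *
go(.5618,.0103,.0515,-9)"
```

```text
t 18.52 at [0.5291 0.0141 0.052 ] yaw -8.99 F [-0.5  0.4 -0.8] gap 2.47 | d cm [ 3.29 -0.14  0.05] rot [0. 0. 0.] | d in target frame [ 3.29 -0.14  0.05]
```

>>> {"op": "send_rows", "data": {
  "deltas": [
    {"dx": 1, "dy": 0, "dz": 0, "ax": 0, "ay": 0, "az": 0, "hand": 1.5},
    {"dx": 1, "dy": 0, "dz": 0, "ax": 0, "ay": 0, "az": 0, "hand": 1.5},
    {"dx": 0.7, "dy": 0, "dz": 0, "ax": 0, "ay": 0, "az": 0, "hand": 1.5},
    {"dx": 0.2, "dy": 0, "dz": 0, "ax": 0, "ay": 0, "az": 0, "hand": 1.5}
  ]
}}

```text
time: 19.02
tool_pos: [0.558, 0.0095, 0.0519]
orientation: [0.997, -0.078, -0.0, -0.0]
wrist_force: [-1.0, 0.6, -1.3]
finger_gap: 0.0249
finger_force: 59.6
```

>>> {"op": "send_rows", "data": {
  "deltas": [
    {"dx": 0.15, "dy": 0, "dz": 0, "ax": 0, "ay": 0, "az": 0, "hand": 1.5}
  ]
}}

```text
time: 19.15
tool_pos: [0.559, 0.0094, 0.0519]
orientation: [0.997, -0.078, -0.0, -0.0]
wrist_force: [-0.1, -0.7, -3.0]
finger_gap: 0.0246
finger_force: 59.6
```

>>> {"op": "send_rows", "data": {
  "deltas": [
    {"dx": 0.15, "dy": 0, "dz": 0, "ax": 0, "ay": 0, "az": 0, "hand": 1.5}
  ]
}}

```text
time: 19.27
tool_pos: [0.5605, 0.0091, 0.052]
orientation: [0.997, -0.078, -0.0, -0.0]
wrist_force: [-0.2, -0.9, -0.4]
finger_gap: 0.0249
finger_force: 59.6
```

>>> {"op": "send_rows", "data": {
  "deltas": [
    {"dx": 0.15, "dy": 0, "dz": 0, "ax": 0, "ay": 0, "az": 0, "hand": 1.5}
  ]
}}

```text
time: 19.4
tool_pos: [0.5615, 0.009, 0.0519]
orientation: [0.997, -0.078, -0.001, -0.0]
wrist_force: [-5.9, 1.6, 1.2]
finger_gap: 0.0251
finger_force: 60.0
```

>>> {"op": "send_rows", "data": {
  "deltas": [
    {"dx": 0, "dy": 0, "dz": 0.15, "ax": 0, "ay": 0, "az": 0, "hand": 1.5},
    {"dx": 0, "dy": 0, "dz": 0, "ax": 0, "ay": 0, "az": 0, "hand": 5},
    {"dx": 0, "dy": 0, "dz": 0, "ax": 0, "ay": 0, "az": 0, "hand": 5},
    {"dx": 0, "dy": 0, "dz": -2, "ax": 0, "ay": 0, "az": 0, "hand": 5},
    {"dx": 0, "dy": 0, "dz": -6, "ax": 0, "ay": 0, "az": 0, "hand": 6},
    {"dx": 0, "dy": 0, "dz": -6, "ax": 0, "ay": 0, "az": 0, "hand": 6},
    {"dx": 0, "dy": 0, "dz": -6, "ax": 0, "ay": 0, "az": 0, "hand": 6},
    {"dx": -0.8, "dy": 5, "dz": 0, "ax": 0, "ay": 0, "az": 0, "hand": 6}
  ]
}}

```text
time: 20.4
tool_pos: [0.5482, -0.0385, 0.2553]
orientation: [0.997, -0.076, 0.005, 0.001]
wrist_force: [-0.4, -1.1, -1.1]
finger_gap: 0.0598
finger_force: 0.0
```

>>> {"op": "send_rows", "data": {
  "deltas": [
    {"dx": -0.9, "dy": 5.9, "dz": 0, "ax": 0, "ay": 0, "az": 0, "hand": 6},
    {"dx": -0.9, "dy": 5.9, "dz": 0, "ax": 0, "ay": 0, "az": 0, "hand": 6},
    {"dx": -0.9, "dy": 5.9, "dz": 0, "ax": 0, "ay": 0, "az": 0, "hand": 6},
    {"dx": -0.9, "dy": 5.9, "dz": 0, "ax": 0, "ay": 0, "az": 0, "hand": 6},
    {"dx": -0.8, "dy": 5.9, "dz": 0, "ax": 0, "ay": 0, "az": 0, "hand": 6},
    {"dx": -0.8, "dy": 5.6, "dz": 0, "ax": 0, "ay": 0, "az": 0, "hand": 6},
    {"dx": 0, "dy": 0, "dz": 0, "ax": 0, "ay": 0, "az": -7.7, "hand": 6},
    {"dx": 0, "dy": 0, "dz": 0, "ax": 0, "ay": 0, "az": -7.6, "hand": 6}
  ]
}}

```text
time: 21.4
tool_pos: [0.4397, -0.3786, 0.2502]
orientation: [0.998, 0.056, 0.0, 0.0]
wrist_force: [0.0, 0.3, -0.2]
finger_gap: 0.0595
finger_force: 0.0
```

>>> {"op": "send_rows", "data": {
  "deltas": [
    {"dx": 0, "dy": 0, "dz": 0, "ax": 0, "ay": 0, "az": 0, "hand": 6}
  ]
}}

```text
time: 21.52
tool_pos: [0.4401, -0.378, 0.2504]
orientation: [0.999, 0.054, 0.0, 0.0]
wrist_force: [-0.3, -0.2, 0.3]
finger_gap: 0.0602
finger_force: 0.0
```

```bash
python3 -c "
from h import *
go(.4585,-.379,.088,6.3)"; python3 look.py w10.png wrist terminal parking plunger_top probe tester
```

```text
t 21.52 at [ 0.4401 -0.378   0.2504] yaw 6.22 F [-0.3 -0.2  0.3] gap 6.02 | d cm [ 1.82  0.3  16.25] rot [ 0.  -0.  -0.1] | d in target frame [ 1.82  0.31 16.24]
wrist terminal 0.89 [ 0.5248 -0.372   0.0594] [323  89]
wrist probe 0.78 [ 0.4586 -0.3762  0.0645] [319 177]
wrist tester 0.84 [ 0.5256 -0.3688 -0.0012] [319  89]
```

View pics/w10.png

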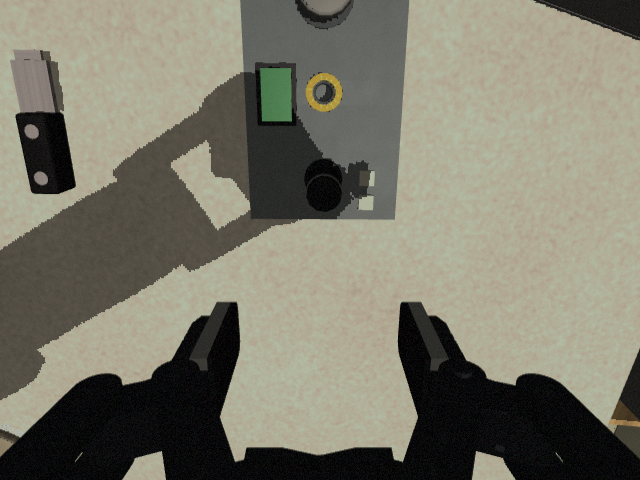

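The tester is seen with the probe at (323,187), the brass terminal ring at (324,92) and the plunger at (325,5).

```bash
python3 - <<'E'
from h import *
s=manip.get_state();T=R.from_quat(s['orientation'])
im,p=load('w10.png')
hsv=cv2.cvtColor(im,cv2.COLOR_RGB2HSV);m=((hsv[:,:,0]>15)&(hsv[:,:,0]<32)&(hsv[:,:,1]>120)).astype(np.uint8);m[:,:290]=0;m[:,360:]=0
m[150:]=0
h=cv2.convexHull(np.argwhere(m)[:,::-1].astype(np.int32));e=cv2.fitEllipse(h);print('ring',e)
t=ray('',e[0],.06,p);print('terminal',t,'tool mm',T.inv().apply(t-s['tool_pos'])*1000)
# probe handle: dark circle top
c=cv2.HoughCircles(cv2.cvtColor(im[150:225,290:360],cv2.COLOR_RGB2GRAY),cv2.HOUGH_GRADIENT,1,10,param1=60,param2=8,minRadius=13,maxRadius=24)
print(c+np.array([290,150,0]) if c is not None else None)
for uv,z in(((324,193),.122),((323,187),.09)):
    t=ray('',uv,z,p);print(t,T.inv().apply(t-s['tool_pos'])*1000)
d=cv2.absdiff(im,im)
g=im.sum(2);
for v in(165,175,185,195,205): r=np.where(g[v,295:350]<60)[0]; print(v,r.min()+295,r.max()+295)
E
```

```text
ring ((316.35638427734375, 97.91523742675781), (38.798248291015625, 58.37205505371094), 46.02119445800781)
terminal [ 0.5184 -0.3671  0.06  ] tool mm [ 78.9017  -1.986  190.5344]
[[[323.5 192.5  18.8]
  [324.5 179.5  21. ]]]
[ 0.4596 -0.3789  0.122 ] [ 19.1869   3.2845 128.5293]
[ 0.4567 -0.3789  0.09  ] [ 16.3006   2.9416 160.529 ]
165 310 332
175 305 341
185 306 338
195 307 340
205 311 336
```

>>> {"op": "send_rows", "data": {
  "deltas": [
    {"dx": 0.9, "dy": 0.17, "dz": 4, "ax": 0, "ay": 0, "az": 0, "hand": 6},
    {"dx": 0.97, "dy": 0.17, "dz": 4, "ax": 0, "ay": 0, "az": 0, "hand": 6},
    {"dx": 0, "dy": 0, "dz": 4.5, "ax": 0, "ay": 0, "az": 0, "hand": 6},
    {"dx": 0, "dy": 0, "dz": 4, "ax": 0, "ay": 0, "az": 0, "hand": 6},
    {"dx": 0, "dy": 0, "dz": 0, "ax": 0, "ay": 0, "az": 0, "hand": 6}
  ]
}}

```text
time: 22.45
tool_pos: [0.4581, -0.378, 0.0832]
orientation: [0.998, 0.055, -0.002, -0.002]
wrist_force: [0.3, -0.2, 1.4]
finger_gap: 0.06
finger_force: 0.0
```

```bash
python3 -c "
from h import *
go()"; python3 look.py w11.png wrist terminal probe plunger_top
```

```text
t 22.45 at [ 0.4581 -0.378   0.0832] yaw 6.27 F [ 0.3 -0.2  1.4] gap 6.0 | d cm [0. 0. 0.] rot [-0.3  0.2 -0. ] | d in target frame [0. 0. 0.]
wrist terminal 0.85 [ 0.5208 -0.3763  0.0594] [333 146]
```

View pics/w11.png

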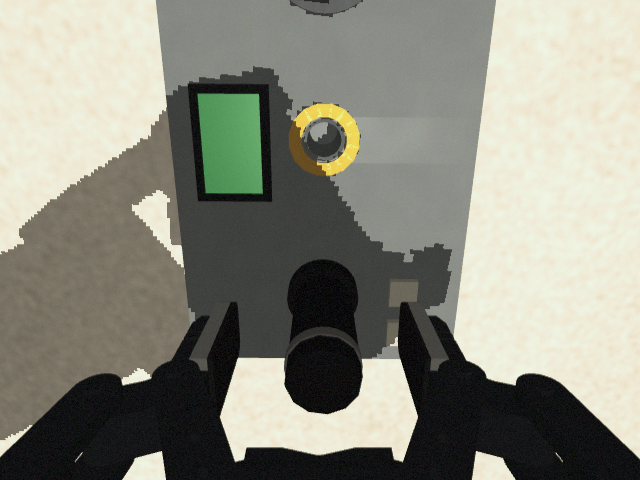

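The probe stands between the fingers at (323,372), and the terminal ring centre is at (324.5,139.5). I'll centre by 1 mm, grip and lift.

>>> {"op": "send_rows", "data": {
  "deltas": [
    {"dx": 0, "dy": 0.1, "dz": 0, "ax": 0, "ay": 0, "az": 0, "hand": 6},
    {"dx": 0, "dy": 0, "dz": 0, "ax": 0, "ay": 0, "az": 0, "hand": 1.5},
    {"dx": 0, "dy": 0, "dz": 0, "ax": 0, "ay": 0, "az": 0, "hand": 1.5},
    {"dx": 0, "dy": 0, "dz": 0, "ax": 0, "ay": 0, "az": 0, "hand": 1.5},
    {"dx": 0, "dy": 0, "dz": 0, "ax": 0, "ay": 0, "az": 0, "hand": 1.5}
  ]
}}

```text
time: 23.28
tool_pos: [0.4592, -0.3802, 0.0859]
orientation: [0.998, 0.055, 0.0, 0.0]
wrist_force: [-1.1, 0.8, 4.0]
finger_gap: 0.0229
finger_force: 58.8
```

```bash
python3 look.py w12.png wrist probe; python3 - <<'E'
from h import *
go()
s=manip.get_state();T=R.from_quat(s['orientation'])
im,p=load('w12.png');g=im.sum(2)
for v in(280,300,350,370,390): r=np.where(g[v,270:370]<75)[0]+270; print(v,r.min(),r.max(),g[v,280:296],g[v,350:366])
hsv=cv2.cvtColor(im,cv2.COLOR_RGB2HSV);m=((hsv[:,:,0]>15)&(hsv[:,:,0]<32)&(hsv[:,:,1]>150)).astype(np.uint8);m[:,:285]=0;m[:,370:]=0;m[:95]=0;m[185:]=0
q=np.argwhere(m)[:,::-1];print(q.min(0),q.max(0))
c=(q.min(0)+q.max(0))/2
t=ray('',c,.06,p);print(c,t,T.inv().apply(t-s['tool_pos'])*1000)
E
```

```text
wrist probe 0.89 [ 0.4618 -0.3786  0.0665] [316 288]
t 23.38 at [ 0.4592 -0.3802  0.0859] yaw 6.3 F [-1.3  1.3  4.8] gap 2.25 | d cm [0. 0. 0.] rot [ 0. -0. -0.] | d in target frame [0. 0. 0.]
280 287 349 [188 187 193 193 195 180  88  14   8  60  29  27  41  59  62   4] [127 179 190 193 181 185 191 184 195 197 197 186 199 189 192 192]
300 283 354 [202 201 202  70  38  59  41  29  58  52  43  44  47  24  36   0] [ 49  49  40  49  70 194 191 184 205 213 196 202 198 208 195 209]
350 275 361 [ 49  34  38  53 185 164  61  18  11  36  23  16  43  18  40  27] [ 51 138 185 184 101  51  26  42  62  38  61  45  75 256 262 251]
370 270 369 [50 61 25 28 34 56 46 45 36 30 49 58 38 58 29 43] [60 47 49 45 46 32 54 57 59 70 63 70 53 58 56 48]
390 270 369 [ 69  39  29  67 214 335  50  29  44  21  64  56  35  50  37  51] [44 38 31 40 20 26 55 48 38 65 53 49 35 56 41 63]
[285 106] [352 175]
[318.5 140.5] [ 0.5234 -0.3725  0.06  ] [64.5957 -0.5971 25.8744]
```

>>> {"op": "send_rows", "data": {
  "deltas": [
    {"dx": 0, "dy": 0, "dz": -1.5, "ax": 0, "ay": 0, "az": 0, "hand": 1.5},
    {"dx": 0, "dy": 0, "dz": -2, "ax": 0, "ay": 0, "az": 0, "hand": 1.5},
    {"dx": 0, "dy": 0, "dz": -1.5, "ax": 0, "ay": 0, "az": 0, "hand": 1.5},
    {"dx": 2.5, "dy": -0.04, "dz": 0, "ax": 0, "ay": 0, "az": 0, "hand": 1.5},
    {"dx": 2.5, "dy": -0.04, "dz": 0, "ax": 0, "ay": 0, "az": 0, "hand": 1.5},
    {"dx": 1.5, "dy": -0.02, "dz": 0, "ax": 0, "ay": 0, "az": 0, "hand": 1.5},
    {"dx": 0, "dy": 0, "dz": 0, "ax": 0, "ay": 0, "az": 0, "hand": 1.5},
    {"dx": 0, "dy": 0, "dz": 0, "ax": 0, "ay": 0, "az": 0, "hand": 1.5}
  ]
}}

```text
time: 24.38
tool_pos: [0.5231, -0.3721, 0.1356]
orientation: [0.998, 0.055, -0.0, -0.0]
wrist_force: [0.6, 0.3, -0.8]
finger_gap: 0.0224
finger_force: 58.8
```

```bash
python3 look.py w13.png wrist terminal probe_tip; python3 look.py s13.png scene terminal probe_tip; python3 - <<'E'
from h import *
go(.4592+.0646,-.3802+.0065*1,.0859)
a,b=load('w13.png')[0],load('s13.png')[0]
a=a[150:420,200:440];b=b[320:440,120:280]
cv2.imwrite('pics/m13.png',np.hstack([cv2.resize(a,(400,450)),cv2.resize(b,(400,450),interpolation=cv2.INTER_CUBIC)])[:,:,::-1])
E
```

```text
wrist terminal 0.66 [ 0.5221 -0.372   0.0609] [319 250]
wrist probe_tip 0.71 [ 0.5199 -0.3712  0.0781] [317 265]
scene terminal 0.86 [ 0.5245 -0.3764  0.0647] [195 393]
scene probe_tip 0.56 [ 0.519  -0.3711  0.0728] [194 387]
scene probe_tip 0.43 [ 0.5861 -0.3659  0.0964] [226 400]
t 24.68 at [ 0.5234 -0.3721  0.1356] yaw 6.28 F [ 0.3 -0.4 -0.6] gap 2.24 | d cm [0.03 0.16 4.97] rot [-0.  0. -0.] | d in target frame [0.03 0.16 4.97]
```

View pics/m13.png

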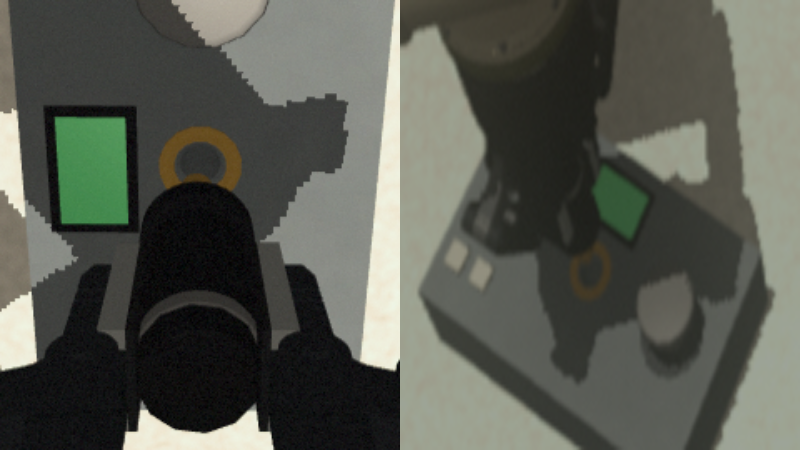

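The ring centre and the collar centre are aligned to within a pixel (crop columns 200 and 199). Inserting.

>>> {"op": "send_rows", "data": {
  "deltas": [
    {"dx": 0, "dy": 0, "dz": 1.2, "ax": 0, "ay": 0, "az": 0, "hand": 1.5},
    {"dx": 0, "dy": 0, "dz": 0.6, "ax": 0, "ay": 0, "az": 0, "hand": 1.5},
    {"dx": 0, "dy": 0, "dz": 0.6, "ax": 0, "ay": 0, "az": 0, "hand": 1.5}
  ]
}}

```text
time: 25.05
tool_pos: [0.5235, -0.3719, 0.1107]
orientation: [0.998, 0.055, -0.0, -0.0]
wrist_force: [1.1, 1.0, -1.4]
finger_gap: 0.023
finger_force: 58.8
```

>>> {"op": "send_rows", "data": {
  "deltas": [
    {"dx": 0, "dy": 0, "dz": 0.6, "ax": 0, "ay": 0, "az": 0, "hand": 1.5},
    {"dx": 0, "dy": 0, "dz": 0.6, "ax": 0, "ay": 0, "az": 0, "hand": 1.5}
  ]
}}

```text
time: 25.3
tool_pos: [0.5236, -0.372, 0.0991]
orientation: [0.998, 0.055, -0.0, 0.0]
wrist_force: [0.2, -0.4, -1.1]
finger_gap: 0.0227
finger_force: 58.8
```

>>> {"op": "send_rows", "data": {
  "deltas": [
    {"dx": 0, "dy": 0, "dz": 0.6, "ax": 0, "ay": 0, "az": 0, "hand": 1.5},
    {"dx": 0, "dy": 0, "dz": 0.5, "ax": 0, "ay": 0, "az": 0, "hand": 1.5}
  ]
}}

```text
time: 25.55
tool_pos: [0.5236, -0.372, 0.0881]
orientation: [0.998, 0.055, -0.0, -0.0]
wrist_force: [0.0, -0.2, -1.0]
finger_gap: 0.0228
finger_force: 58.8
```

>>> {"op": "send_rows", "data": {
  "deltas": [
    {"dx": 0, "dy": 0, "dz": 0.2, "ax": 0, "ay": 0, "az": 0, "hand": 1.5}
  ]
}}

```text
time: 25.68
tool_pos: [0.5236, -0.3719, 0.0861]
orientation: [0.998, 0.055, -0.0, -0.0]
wrist_force: [0.3, -0.3, -0.7]
finger_gap: 0.0228
finger_force: 58.8
```

>>> {"op": "send_rows", "data": {
  "deltas": [
    {"dx": 0, "dy": 0, "dz": 0.1, "ax": 0, "ay": 0, "az": 0, "hand": 1.5}
  ]
}}

```text
time: 25.8
tool_pos: [0.5237, -0.372, 0.0859]
orientation: [0.998, 0.055, 0.0, 0.0]
wrist_force: [-2.3, 2.0, 6.0]
finger_gap: 0.0226
finger_force: 59.3
```

>>> {"op": "send_rows", "data": {
  "deltas": [
    {"dx": 0, "dy": 0, "dz": 0, "ax": 0, "ay": 0, "az": 0, "hand": 5},
    {"dx": 0, "dy": 0, "dz": 0, "ax": 0, "ay": 0, "az": 0, "hand": 5},
    {"dx": 0, "dy": 0, "dz": -2, "ax": 0, "ay": 0, "az": 0, "hand": 5},
    {"dx": 0, "dy": 0, "dz": -5, "ax": 0, "ay": 0, "az": 0, "hand": 5},
    {"dx": 3.2, "dy": -0.05, "dz": -1, "ax": 0, "ay": 0, "az": 0, "hand": 0},
    {"dx": 3.3, "dy": -0.05, "dz": 0, "ax": 0, "ay": 0, "az": 0, "hand": 0},
    {"dx": 0, "dy": 0, "dz": 0, "ax": 0, "ay": 0, "az": 0, "hand": 0},
    {"dx": 0, "dy": 0, "dz": 0, "ax": 0, "ay": 0, "az": 0, "hand": 0}
  ]
}}

```text
time: 26.8
tool_pos: [0.5877, -0.3639, 0.1652]
orientation: [0.998, 0.055, -0.0, -0.0]
wrist_force: [0.2, -0.6, 0.1]
finger_gap: 0.0001
finger_force: 0.0
```

```bash
python3 -c "
from h import *
go(.5881,-.3638,.1)"; python3 look.py t14.png top blade_1 blade_1_tip probe plunger_top;  python3 look.py s14.png scene blade_1 blade_1_tip probe plunger_top
```

```text
t 26.8 at [ 0.5877 -0.3639  0.1652] yaw 6.29 F [ 0.2 -0.6  0.1] gap 0.01 | d cm [ 0.05 -0.01  6.52] rot [-0.  0. -0.] | d in target frame [ 0.04 -0.01  6.52]
top blade_1 0.95 [ 0.4129 -0.1051 -0.0067] [363 296]
top blade_1 0.78 [0.5697 0.2092 0.0424] [229 232]
top blade_1 0.74 [ 0.6265 -0.1866  0.0009] [395 208]
top blade_1 0.54 [0.5616 0.0095 0.0417] [315 234]
top blade_1_tip 0.83 [ 0.4888 -0.0736  0.0146] [350 265]
top blade_1_tip 0.81 [ 0.6786 -0.2549  0.0176] [423 185]
top probe 0.53 [ 0.4918 -0.0755  0.0175] [351 263]
top plunger_top 0.56 [ 0.5876 -0.368   0.0978] [483 218]
scene blade_1 0.9 [ 0.6258 -0.1902 -0.0022] [307 355]
scene blade_1 0.88 [0.5671 0.2044 0.0454] [384 192]
scene blade_1 0.63 [ 0.4869 -0.0822  0.0177] [279 276]
scene blade_1 0.62 [0.5576 0.0101 0.0511] [333 250]
scene blade_1_tip 0.76 [ 0.4885 -0.0782  0.0121] [281 276]
scene blade_1_tip 0.63 [ 0.6774 -0.2593  0.0162] [309 395]
scene probe 0.47 [ 0.5202 -0.3737  0.059 ] [195 392]
scene plunger_top 0.78 [ 0.5835 -0.3663  0.0976] [224 399]
scene plunger_top 0.5 [ 0.7017 -0.0906  0.0016] [368 333]
```

The spare blade has been knocked to about (0.413, -0.105), while both inserted blades are still home. Pressing the plunger.

>>> {"op": "send_rows", "data": {
  "deltas": [
    {"dx": 0, "dy": 0, "dz": 3.5, "ax": 0, "ay": 0, "az": 0, "hand": 0},
    {"dx": 0, "dy": 0, "dz": 2.5, "ax": 0, "ay": 0, "az": 0, "hand": 0},
    {"dx": 0, "dy": 0, "dz": 0.9, "ax": 0, "ay": 0, "az": 0, "hand": 0}
  ]
}}

```text
time: 27.68
tool_pos: [0.5876, -0.3635, 0.095]
orientation: [0.998, 0.055, -0.001, -0.001]
wrist_force: [-0.4, -0.6, 2.0]
finger_gap: -0.0004
finger_force: 0.8
```

>>> {"op": "send_rows", "data": {
  "deltas": [
    {"dx": 0, "dy": 0, "dz": 0.6, "ax": 0, "ay": 0, "az": 0, "hand": 0},
    {"dx": 0, "dy": 0, "dz": 0.5, "ax": 0, "ay": 0, "az": 0, "hand": 0}
  ]
}}

```text
time: 27.92
tool_pos: [0.5884, -0.3641, 0.0865]
orientation: [0.998, 0.055, 0.001, 0.001]
wrist_force: [-2.1, 1.1, 5.0]
finger_gap: 0.0002
finger_force: 2.0
```

>>> {"op": "send_rows", "data": {
  "deltas": [
    {"dx": 0, "dy": 0, "dz": 0.25, "ax": 0, "ay": 0, "az": 0, "hand": 0}
  ]
}}

```text
time: 28.05
tool_pos: [0.5884, -0.3641, 0.0838]
orientation: [0.998, 0.055, 0.001, 0.001]
wrist_force: [-0.9, 1.3, 5.8]
finger_gap: -0.0
finger_force: 2.4
```

>>> {"op": "send_rows", "data": {
  "deltas": [
    {"dx": 0, "dy": 0, "dz": 0.1, "ax": 0, "ay": 0, "az": 0, "hand": 0}
  ]
}}

```text
time: 28.18
tool_pos: [0.5884, -0.3641, 0.0827]
orientation: [0.998, 0.055, 0.0, 0.0]
wrist_force: [-0.6, 0.9, 5.0]
finger_gap: -0.0002
finger_force: 2.5
```

>>> {"op": "send_rows", "data": {
  "deltas": [
    {"dx": 0, "dy": 0, "dz": 0.12, "ax": 0, "ay": 0, "az": 0, "hand": 0}
  ]
}}

```text
time: 28.3
tool_pos: [0.5885, -0.3641, 0.082]
orientation: [0.998, 0.055, 0.001, 0.001]
wrist_force: [-3.7, 2.9, 11.4]
finger_gap: -0.0003
finger_force: 6.0
```

>>> {"op": "send_rows", "data": {
  "deltas": [
    {"dx": 0, "dy": 0, "dz": 0.08, "ax": 0, "ay": 0, "az": 0, "hand": 0},
    {"dx": 0, "dy": 0, "dz": 0, "ax": 0, "ay": 0, "az": 0, "hand": 0},
    {"dx": 0, "dy": 0, "dz": 0, "ax": 0, "ay": 0, "az": 0, "hand": 0}
  ]
}}

```text
time: 28.68
tool_pos: [0.5885, -0.3641, 0.082]
orientation: [0.998, 0.055, 0.001, 0.001]
wrist_force: [-3.7, 3.1, 13.1]
finger_gap: 0.0003
finger_force: 6.2
```

The plunger is on its stop, as the force rose to 13 N at z = 0.082. Back to the probe.

>>> {"op": "send_rows", "data": {
  "deltas": [
    {"dx": 0, "dy": 0, "dz": -4.0, "ax": 0, "ay": 0, "az": 0, "hand": 0},
    {"dx": 0, "dy": 0, "dz": -4.5, "ax": 0, "ay": 0, "az": 0, "hand": 5},
    {"dx": -3.2, "dy": 0.05, "dz": 0, "ax": 0, "ay": 0, "az": 0, "hand": 5},
    {"dx": -3.3, "dy": 0.05, "dz": 0, "ax": 0, "ay": 0, "az": 0, "hand": 5},
    {"dx": 0, "dy": 0, "dz": 0, "ax": 0, "ay": 0, "az": 0, "hand": 5},
    {"dx": 0, "dy": 0, "dz": 0, "ax": 0, "ay": 0, "az": 0, "hand": 5}
  ]
}}

```text
time: 29.42
tool_pos: [0.5242, -0.372, 0.165]
orientation: [0.998, 0.055, 0.0, 0.0]
wrist_force: [0.5, -0.8, 0.1]
finger_gap: 0.05
finger_force: 0.0
```

```bash
python3 -c "
from h import *
go(.5237,-.372,.0862)"
```

```text
t 29.43 at [ 0.5242 -0.372   0.165 ] yaw 6.3 F [ 0.5 -0.8  0.1] gap 5.0 | d cm [-0.05 -0.01  7.88] rot [ 0. -0. -0.] | d in target frame [-0.05 -0.01  7.88]
```

>>> {"op": "send_rows", "data": {
  "deltas": [
    {"dx": -0.05, "dy": 0, "dz": 3, "ax": 0, "ay": 0, "az": 0, "hand": 5},
    {"dx": 0, "dy": 0, "dz": 3, "ax": 0, "ay": 0, "az": 0, "hand": 5},
    {"dx": 0, "dy": 0, "dz": 1.85, "ax": 0, "ay": 0, "az": 0, "hand": 5},
    {"dx": 0, "dy": 0, "dz": 0, "ax": 0, "ay": 0, "az": 0, "hand": 5},
    {"dx": 0, "dy": 0, "dz": 0, "ax": 0, "ay": 0, "az": 0, "hand": 1.5},
    {"dx": 0, "dy": 0, "dz": 0, "ax": 0, "ay": 0, "az": 0, "hand": 1.5},
    {"dx": 0, "dy": 0, "dz": 0, "ax": 0, "ay": 0, "az": 0, "hand": 1.5},
    {"dx": 0, "dy": 0, "dz": 0, "ax": 0, "ay": 0, "az": 0, "hand": 1.5}
  ]
}}

```text
time: 30.42
tool_pos: [0.5237, -0.3725, 0.0879]
orientation: [0.998, 0.055, 0.001, 0.001]
wrist_force: [0.6, 0.2, 6.3]
finger_gap: 0.0222
finger_force: 58.9
```

>>> {"op": "send_rows", "data": {
  "deltas": [
    {"dx": 0, "dy": 0, "dz": -1.5, "ax": 0, "ay": 0, "az": 0, "hand": 1.5},
    {"dx": 0, "dy": 0, "dz": -2, "ax": 0, "ay": 0, "az": 0, "hand": 1.5},
    {"dx": 0, "dy": 0, "dz": -1.5, "ax": 0, "ay": 0, "az": 0, "hand": 1.5},
    {"dx": -2.5, "dy": 0.04, "dz": 0, "ax": 0, "ay": 0, "az": 0, "hand": 1.5},
    {"dx": -2.5, "dy": 0.04, "dz": 0, "ax": 0, "ay": 0, "az": 0, "hand": 1.5},
    {"dx": -1.5, "dy": 0.02, "dz": 0, "ax": 0, "ay": 0, "az": 0, "hand": 1.5},
    {"dx": 0, "dy": 0, "dz": 0, "ax": 0, "ay": 0, "az": 0, "hand": 1.5},
    {"dx": 0, "dy": 0, "dz": 0, "ax": 0, "ay": 0, "az": 0, "hand": 1.5}
  ]
}}

```text
time: 31.42
tool_pos: [0.4592, -0.3801, 0.1366]
orientation: [0.998, 0.055, 0.0, 0.0]
wrist_force: [0.6, 0.1, -1.1]
finger_gap: 0.0224
finger_force: 58.9
```

```bash
python3 -c "
from h import *
go(.4592,-.3802,.0861)"
```

```text
t 31.43 at [ 0.4592 -0.3801  0.1366] yaw 6.32 F [ 0.6  0.1 -1.1] gap 2.24 | d cm [-0.01  0.    5.05] rot [ 0. -0. -0.] | d in target frame [-0.    0.01  5.05]
```

>>> {"op": "send_rows", "data": {
  "deltas": [
    {"dx": 0, "dy": 0, "dz": 1.2, "ax": 0, "ay": 0, "az": 0, "hand": 1.5},
    {"dx": 0, "dy": 0, "dz": 0.6, "ax": 0, "ay": 0, "az": 0, "hand": 1.5},
    {"dx": 0, "dy": 0, "dz": 0.6, "ax": 0, "ay": 0, "az": 0, "hand": 1.5}
  ]
}}

```text
time: 31.8
tool_pos: [0.4587, -0.38, 0.1117]
orientation: [0.998, 0.055, -0.0, -0.0]
wrist_force: [0.6, -0.5, -1.3]
finger_gap: 0.0226
finger_force: 58.9
```

>>> {"op": "send_rows", "data": {
  "deltas": [
    {"dx": 0, "dy": 0, "dz": 0.7, "ax": 0, "ay": 0, "az": 0, "hand": 1.5},
    {"dx": 0, "dy": 0, "dz": 0.7, "ax": 0, "ay": 0, "az": 0, "hand": 1.5}
  ]
}}

```text
time: 32.05
tool_pos: [0.4586, -0.3802, 0.098]
orientation: [0.998, 0.055, -0.0, -0.0]
wrist_force: [0.4, -0.4, -1.2]
finger_gap: 0.0229
finger_force: 58.9
```

>>> {"op": "send_rows", "data": {
  "deltas": [
    {"dx": 0, "dy": 0, "dz": 0.6, "ax": 0, "ay": 0, "az": 0, "hand": 1.5},
    {"dx": 0, "dy": 0, "dz": 0.3, "ax": 0, "ay": 0, "az": 0, "hand": 1.5}
  ]
}}

```text
time: 32.3
tool_pos: [0.4586, -0.3801, 0.0891]
orientation: [0.998, 0.055, -0.0, -0.0]
wrist_force: [0.4, 0.5, -1.5]
finger_gap: 0.0225
finger_force: 58.9
```

>>> {"op": "send_rows", "data": {
  "deltas": [
    {"dx": 0, "dy": 0, "dz": 0.2, "ax": 0, "ay": 0, "az": 0, "hand": 1.5}
  ]
}}

```text
time: 32.42
tool_pos: [0.4587, -0.3802, 0.0879]
orientation: [0.998, 0.055, 0.0, 0.0]
wrist_force: [-3.3, 3.6, 11.6]
finger_gap: 0.0226
finger_force: 60.2
```

>>> {"op": "send_rows", "data": {
  "deltas": [
    {"dx": 0, "dy": 0, "dz": -0.05, "ax": 0, "ay": 0, "az": 0, "hand": 5},
    {"dx": 0, "dy": 0, "dz": 0, "ax": 0, "ay": 0, "az": 0, "hand": 5},
    {"dx": 0, "dy": 0, "dz": -3, "ax": 0, "ay": 0, "az": 0, "hand": 5},
    {"dx": 0, "dy": 0, "dz": -5, "ax": 0, "ay": 0, "az": 0, "hand": 6},
    {"dx": -0.3, "dy": -5.5, "dz": 0, "ax": 0, "ay": 0, "az": 0, "hand": 6},
    {"dx": -0.3, "dy": -5.6, "dz": 0, "ax": 0, "ay": 0, "az": 0, "hand": 6},
    {"dx": -0.3, "dy": -5.6, "dz": 0, "ax": 0, "ay": 0, "az": 0, "hand": 6},
    {"dx": -0.3, "dy": -5.6, "dz": 0, "ax": 0, "ay": 0, "az": 0, "hand": 6}
  ]
}}

```text
time: 33.42
tool_pos: [0.4218, -0.1582, 0.1682]
orientation: [0.998, 0.055, 0.0, 0.0]
wrist_force: [0.7, 0.7, 0.9]
finger_gap: 0.0602
finger_force: 0.0
```

>>> {"op": "send_rows", "data": {
  "deltas": [
    {"dx": -0.3, "dy": -5.5, "dz": 0, "ax": 0, "ay": 0, "az": 0, "hand": 6},
    {"dx": 0, "dy": 0, "dz": 2, "ax": 0, "ay": 0, "az": -7.8, "hand": 6},
    {"dx": 0, "dy": 0, "dz": 1, "ax": 0, "ay": 0, "az": -7.8, "hand": 6},
    {"dx": 0, "dy": 0, "dz": 0, "ax": 0, "ay": 0, "az": 0, "hand": 6},
    {"dx": 0, "dy": 0, "dz": 0, "ax": 0, "ay": 0, "az": 0, "hand": 6}
  ]
}}

```text
time: 34.05
tool_pos: [0.4135, -0.1057, 0.1385]
orientation: [0.982, 0.189, 0.0, 0.0]
wrist_force: [-0.2, -0.4, 0.5]
finger_gap: 0.0598
finger_force: 0.0
```

```bash
cat > hb.py <<'E'
from h import *
import sys
im,p=load(sys.argv[1]);s=manip.get_state();T=R.from_quat(s['orientation'])
g=cv2.cvtColor(im,cv2.COLOR_RGB2GRAY);m=(g<45).astype(np.uint8);m[310:]=0
n,l,st,c=cv2.connectedComponentsWithStats(m)
for i in range(1,n):
    if st[i,4]>1500:
        r=cv2.minAreaRect(np.argwhere(l==i)[:,::-1].astype(np.float32)); b=cv2.boxPoints(r)
        q=ray('',r[0],.025,p);print(st[i],np.round(r[0]),np.round(r[1]),round(r[2],1),q,'tool mm',T.inv().apply(q-s['tool_pos'])*1000)
go()
E
python3 look.py w15.png wrist blade_1 blade_1_tip; python3 hb.py w15.png; python3 look.py t15.png top tray probe
```

```text
wrist blade_1 0.77 [ 0.4141 -0.108  -0.0001] [322 217]
wrist blade_1_tip 0.86 [ 0.4966 -0.0784  0.0189] [328  84]
[ 301  171   43  108 3764] [321. 224.] [ 42. 107.] 1.6 [ 0.4162 -0.1064  0.025 ] tool mm [  2.269    1.5529 113.3847]
[ 589  218   51   92 2376] [614. 264.] [91. 50.] 90.0 [ 0.463  -0.2979  0.025 ] tool mm [-25.4082 196.7594 113.4891]
t 34.2 at [ 0.4134 -0.1057  0.1384] yaw 21.81 F [-0.7  1.   0.4] gap 6.03 | d cm [0. 0. 0.] rot [ 0. -0. -0.] | d in target frame [0. 0. 0.]
top tray 0.62 [0.494  0.3709 0.0001] [165 266]
top tray 0.51 [ 0.4547 -0.3833  0.063 ] [487 277]
top probe 0.53 [ 0.454  -0.3802  0.0623] [485 277]
```

>>> {"op": "send_rows", "data": {
  "deltas": [
    {"dx": 0.1, "dy": 0.18, "dz": 4.5, "ax": 0, "ay": 0, "az": 1.5, "hand": 6},
    {"dx": 0, "dy": 0, "dz": 5, "ax": 0, "ay": 0, "az": 0, "hand": 6},
    {"dx": 0, "dy": 0, "dz": 3.8, "ax": 0, "ay": 0, "az": 0, "hand": 6},
    {"dx": 0, "dy": 0, "dz": 0, "ax": 0, "ay": 0, "az": 0, "hand": 1.5},
    {"dx": 0, "dy": 0, "dz": 0, "ax": 0, "ay": 0, "az": 0, "hand": 1.5},
    {"dx": 0, "dy": 0, "dz": 0, "ax": 0, "ay": 0, "az": 0, "hand": 1.5},
    {"dx": 0, "dy": 0, "dz": 0, "ax": 0, "ay": 0, "az": 0, "hand": 1.5}
  ]
}}

```text
time: 35.22
tool_pos: [0.4156, -0.1072, 0.0064]
orientation: [0.984, 0.177, 0.001, 0.001]
wrist_force: [-1.6, 0.5, 8.9]
finger_gap: 0.0251
finger_force: 60.0
```

>>> {"op": "send_rows", "data": {
  "deltas": [
    {"dx": 0, "dy": 0, "dz": -5, "ax": 0, "ay": 0, "az": 0, "hand": 1.5},
    {"dx": 0, "dy": 0, "dz": -6, "ax": 0, "ay": 0, "az": 0, "hand": 1.5},
    {"dx": 0, "dy": 0, "dz": -4, "ax": 0, "ay": 0, "az": 0, "hand": 1.5}
  ]
}}

```text
time: 35.6
tool_pos: [0.4151, -0.1069, 0.1582]
orientation: [0.984, 0.177, 0.001, 0.001]
wrist_force: [0.2, 0.0, -2.0]
finger_gap: 0.0249
finger_force: 59.6
```

```bash
python3 - <<'E'
from h import *
go()
for c in('top','scene'):
    p=cam(c);snap(c)
    for d in manip.silhouettes(c,'tray')[:1]:
        ct=max(cv2.findContours(d['region'].astype(np.uint8),cv2.RETR_EXTERNAL,cv2.CHAIN_APPROX_NONE)[0],key=cv2.contourArea)
        P=np.array([ray(c,q,.012,p)[:2] for q in ct[:,0]]).astype(np.float32)
        r=cv2.minAreaRect(P*1000);print(c,d['score'],r,cv2.boxPoints(r))
E
```

```text
t 35.6 at [ 0.4151 -0.1069  0.1582] yaw 20.41 F [ 0.2  0.  -2. ] gap 2.49 | d cm [0. 0. 0.] rot [ 0.2 -0.1 -0. ] | d in target frame [0. 0. 0.]
top 0.65 ((493.05841064453125, 366.888671875), (158.4536895751953, 229.17324829101562), 82.54055786132812) [[369.1559 303.2084]
 [596.3897 273.4562]
 [616.9609 430.5689]
 [389.7271 460.3212]]
scene 0.91 ((491.6944580078125, 361.6097717285156), (166.42750549316406, 236.5493621826172), 82.93595886230469) [[364.084  293.5729]
 [598.8378 264.4824]
 [619.3049 429.6466]
 [384.5511 458.7371]]
```

>>> {"op": "send_rows", "data": {
  "deltas": [
    {"dx": 2.15, "dy": -5.31, "dz": 0, "ax": 0, "ay": 0, "az": 0, "hand": 1.5},
    {"dx": 2.15, "dy": -5.31, "dz": 0, "ax": 0, "ay": 0, "az": 0, "hand": 1.5},
    {"dx": 2.15, "dy": -5.31, "dz": 0, "ax": 0, "ay": 0, "az": 0, "hand": 1.5},
    {"dx": 2.15, "dy": -5.31, "dz": 0, "ax": 0, "ay": 0, "az": 0, "hand": 1.5},
    {"dx": 2.15, "dy": -5.31, "dz": 0, "ax": 0, "ay": 0, "az": 0, "hand": 1.5},
    {"dx": 2.15, "dy": -5.31, "dz": 0, "ax": 0, "ay": 0, "az": 0, "hand": 1.5},
    {"dx": 2.15, "dy": -5.31, "dz": 0, "ax": 0, "ay": 0, "az": 0, "hand": 1.5},
    {"dx": 2.15, "dy": -5.31, "dz": 0, "ax": 0, "ay": 0, "az": 0, "hand": 1.5}
  ]
}}

```text
time: 36.8
tool_pos: [0.4271, 0.3529, 0.1532]
orientation: [0.984, 0.177, -0.001, 0.0]
wrist_force: [1.0, -0.5, -1.0]
finger_gap: 0.0248
finger_force: 59.6
```

>>> {"op": "send_rows", "data": {
  "deltas": [
    {"dx": 0, "dy": 0, "dz": 0, "ax": 0, "ay": 0, "az": -10.4, "hand": 1.5},
    {"dx": 0, "dy": 0, "dz": 0, "ax": 0, "ay": 0, "az": -10.4, "hand": 1.5},
    {"dx": 0, "dy": 0, "dz": 0, "ax": 0, "ay": 0, "az": -10.4, "hand": 1.5},
    {"dx": 0, "dy": 0, "dz": 0, "ax": 0, "ay": 0, "az": -10.4, "hand": 1.5},
    {"dx": 0, "dy": 0, "dz": 0, "ax": 0, "ay": 0, "az": -10.3, "hand": 1.5},
    {"dx": 0, "dy": 0, "dz": 3, "ax": 0, "ay": 0, "az": -10.2, "hand": 1.5},
    {"dx": 0, "dy": 0, "dz": 0, "ax": 0, "ay": 0, "az": 0, "hand": 1.5},
    {"dx": 0, "dy": 0, "dz": 0, "ax": 0, "ay": 0, "az": 0, "hand": 1.5}
  ]
}}

```text
time: 37.8
tool_pos: [0.428, 0.3513, 0.1251]
orientation: [0.753, 0.658, -0.0, -0.0]
wrist_force: [-0.1, 0.3, 0.1]
finger_gap: 0.025
finger_force: 59.7
```

```bash
python3 look.py w16.png wrist tray; python3 - <<'E'
from h import *
go(.4282,.3513,.0112,82.5)
E
```

```text
wrist tray 0.85 [ 0.4916  0.3686 -0.0043] [408 183]
t 37.9 at [0.4283 0.3515 0.1257] yaw 82.37 F [ 0.5 -0.4 -1.1] gap 2.52 | d cm [-0.02 -0.01 11.45] rot [ 0.  -0.  -0.1] | d in target frame [-0.02 -0.   11.45]
```

View pics/w16.png

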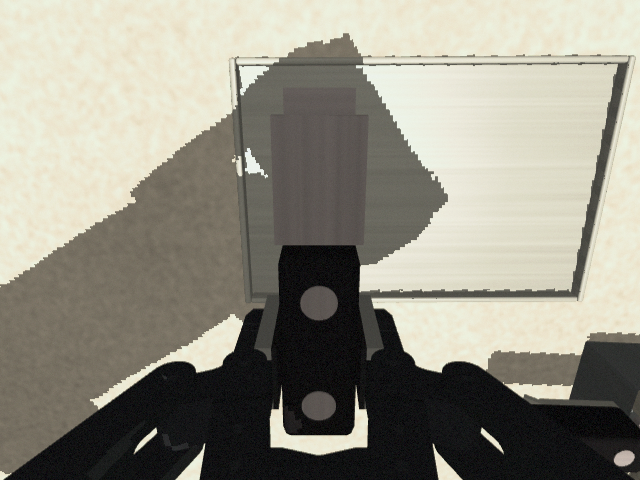

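The tray is square to the held blade, its edges at columns 240–600 and rows 58–298. The blade at column 320 is about 5 cm from the left wall, so I can set it down.

>>> {"op": "send_rows", "data": {
  "deltas": [
    {"dx": 0, "dy": 0, "dz": 5, "ax": 0, "ay": 0, "az": 0, "hand": 1.5},
    {"dx": 0, "dy": 0, "dz": 4.2, "ax": 0, "ay": 0, "az": 0, "hand": 1.5},
    {"dx": 0, "dy": 0, "dz": 1.8, "ax": 0, "ay": 0, "az": 0, "hand": 1.5},
    {"dx": 0, "dy": 0, "dz": 0.4, "ax": 0, "ay": 0, "az": 0, "hand": 1.5}
  ]
}}

```text
time: 38.4
tool_pos: [0.4282, 0.3515, 0.0111]
orientation: [0.752, 0.659, 0.0, 0.0]
wrist_force: [0.4, 0.7, -0.2]
finger_gap: 0.0251
finger_force: 59.8
```

>>> {"op": "send_rows", "data": {
  "deltas": [
    {"dx": 0, "dy": 0, "dz": 0.08, "ax": 0, "ay": 0, "az": 0, "hand": 1.5}
  ]
}}

```text
time: 38.52
tool_pos: [0.4288, 0.3518, 0.0115]
orientation: [0.752, 0.659, 0.001, 0.0]
wrist_force: [1.3, -0.3, -1.1]
finger_gap: 0.0249
finger_force: 59.8
```

>>> {"op": "send_rows", "data": {
  "deltas": [
    {"dx": 0, "dy": 0, "dz": 0, "ax": 0, "ay": 0, "az": 0, "hand": 4},
    {"dx": 0, "dy": 0, "dz": 0, "ax": 0, "ay": 0, "az": 0, "hand": 4},
    {"dx": 0, "dy": 0, "dz": -3, "ax": 0, "ay": 0, "az": 0, "hand": 4},
    {"dx": 0, "dy": 0, "dz": -6, "ax": 0, "ay": 0, "az": 0, "hand": 5},
    {"dx": 0, "dy": 0, "dz": -5, "ax": 0, "ay": 0, "az": 0, "hand": 5},
    {"dx": -4.1, "dy": 5.36, "dz": 0, "ax": 0, "ay": 0, "az": 0, "hand": 5},
    {"dx": -4.1, "dy": 5.36, "dz": 0, "ax": 0, "ay": 0, "az": 0, "hand": 5},
    {"dx": -4.1, "dy": 5.36, "dz": 0, "ax": 0, "ay": 0, "az": 0, "hand": 5}
  ]
}}

```text
time: 39.52
tool_pos: [0.562, 0.2175, 0.151]
orientation: [0.752, 0.659, 0.001, 0.0]
wrist_force: [0.5, 0.9, 0.6]
finger_gap: 0.0496
finger_force: 0.0
```

>>> {"op": "send_rows", "data": {
  "deltas": [
    {"dx": 0, "dy": 0, "dz": 0, "ax": 0, "ay": 0, "az": 10.5, "hand": 5},
    {"dx": 0, "dy": 0, "dz": 0, "ax": 0, "ay": 0, "az": 10.5, "hand": 5},
    {"dx": 0, "dy": 0, "dz": 0, "ax": 0, "ay": 0, "az": 10.5, "hand": 5},
    {"dx": 0, "dy": 0, "dz": 0, "ax": 0, "ay": 0, "az": 10.5, "hand": 5},
    {"dx": 0, "dy": 0, "dz": 0, "ax": 0, "ay": 0, "az": 10.5, "hand": 5},
    {"dx": 0, "dy": 0, "dz": 0, "ax": 0, "ay": 0, "az": 10.5, "hand": 5},
    {"dx": 0, "dy": 0, "dz": 0, "ax": 0, "ay": 0, "az": 10.5, "hand": 5},
    {"dx": 0, "dy": 0, "dz": 0, "ax": 0, "ay": 0, "az": 10.5, "hand": 5}
  ]
}}

```text
time: 40.52
tool_pos: [0.5608, 0.2189, 0.1507]
orientation: [1.0, -0.016, 0.0, -0.0]
wrist_force: [0.3, 0.1, -0.8]
finger_gap: 0.0501
finger_force: 0.0
```

>>> {"op": "send_rows", "data": {
  "deltas": [
    {"dx": 0, "dy": 0, "dz": 0, "ax": 0, "ay": 0, "az": 8.2, "hand": 5},
    {"dx": 0, "dy": 0, "dz": 0, "ax": 0, "ay": 0, "az": 0, "hand": 5},
    {"dx": 0, "dy": 0, "dz": 0, "ax": 0, "ay": 0, "az": 0, "hand": 5}
  ]
}}

```text
time: 40.9
tool_pos: [0.5608, 0.2189, 0.1504]
orientation: [0.997, -0.083, 0.0, -0.0]
wrist_force: [-0.2, 0.1, -0.9]
finger_gap: 0.0502
finger_force: 0.0
```

```bash
python3 look.py w17.png wrist blade_1;python3 look.py t17.png top blade_1 blade_1_tip; python3 - <<'E'
from h import *
go(.572,.2077,.0505,-9.9)
E
```

```text
wrist blade_1 0.56 [0.5781 0.2114 0.045 ] [327 202]
top blade_1 0.72 [ 0.6262 -0.188  -0.002 ] [395 208]
top blade_1 0.56 [0.5692 0.2105 0.0431] [229 232]
top blade_1 0.56 [0.5653 0.0071 0.0397] [316 232]
top blade_1_tip 0.65 [ 0.6765 -0.2549  0.0141] [423 186]
t 41.15 at [0.5607 0.2189 0.1502] yaw -9.66 F [ 0.4 -0.1 -0.6] gap 5.0 | d cm [1.3  0.92 9.97] rot [-0.   0.   0.2] | d in target frame [1.3  0.91 9.97]
```

>>> {"op": "send_rows", "data": {
  "deltas": [
    {"dx": 1.3, "dy": 0.92, "dz": 3, "ax": 0, "ay": 0, "az": 0.2, "hand": 5},
    {"dx": 0, "dy": 0, "dz": 3, "ax": 0, "ay": 0, "az": 0, "hand": 5},
    {"dx": 0, "dy": 0, "dz": 2.5, "ax": 0, "ay": 0, "az": 0, "hand": 5},
    {"dx": 0, "dy": 0, "dz": 1.4, "ax": 0, "ay": 0, "az": 0, "hand": 5},
    {"dx": 0, "dy": 0, "dz": 0, "ax": 0, "ay": 0, "az": 0, "hand": 5}
  ]
}}

```text
time: 41.78
tool_pos: [0.5718, 0.2077, 0.0507]
orientation: [0.996, -0.086, -0.001, 0.0]
wrist_force: [0.1, 0.1, 0.2]
finger_gap: 0.05
finger_force: 0.0
```

>>> {"op": "send_rows", "data": {
  "deltas": [
    {"dx": 0, "dy": 0, "dz": 0, "ax": 0, "ay": 0, "az": 0, "hand": 1.5},
    {"dx": 0, "dy": 0, "dz": 0, "ax": 0, "ay": 0, "az": 0, "hand": 1.5},
    {"dx": 0, "dy": 0, "dz": 0, "ax": 0, "ay": 0, "az": 0, "hand": 1.5},
    {"dx": 0, "dy": 0, "dz": -0.15, "ax": 0, "ay": 0, "az": 0, "hand": 1.5}
  ]
}}

```text
time: 42.28
tool_pos: [0.572, 0.2077, 0.053]
orientation: [0.996, -0.086, 0.0, -0.0]
wrist_force: [0.5, 0.1, -2.1]
finger_gap: 0.0249
finger_force: 59.1
```

>>> {"op": "send_rows", "data": {
  "deltas": [
    {"dx": -1, "dy": 0, "dz": 0, "ax": 0, "ay": 0, "az": 0, "hand": 1.5},
    {"dx": -1.5, "dy": 0, "dz": 0, "ax": 0, "ay": 0, "az": 0, "hand": 1.5},
    {"dx": -2, "dy": 0, "dz": 0, "ax": 0, "ay": 0, "az": 0, "hand": 1.5},
    {"dx": -2, "dy": 0, "dz": 0, "ax": 0, "ay": 0, "az": 0, "hand": 1.5},
    {"dx": -1, "dy": 0, "dz": 0, "ax": 0, "ay": 0, "az": 0, "hand": 1.5},
    {"dx": 0, "dy": 0, "dz": -4.5, "ax": 0, "ay": 0, "az": 0, "hand": 1.5},
    {"dx": 0, "dy": 0, "dz": -4.5, "ax": 0, "ay": 0, "az": 0, "hand": 1.5}
  ]
}}

```text
time: 43.15
tool_pos: [0.4977, 0.2205, 0.1437]
orientation: [0.996, -0.086, -0.0, 0.0]
wrist_force: [0.9, -0.1, -1.4]
finger_gap: 0.025
finger_force: 59.3
```

>>> {"op": "send_rows", "data": {
  "deltas": [
    {"dx": -1, "dy": -4, "dz": 0, "ax": 0, "ay": 0, "az": 0, "hand": 1.5},
    {"dx": -1, "dy": -4, "dz": 0, "ax": 0, "ay": 0, "az": 0, "hand": 1.5},
    {"dx": -1, "dy": -4, "dz": 0, "ax": 0, "ay": 0, "az": 0, "hand": 1.5},
    {"dx": 0, "dy": 0, "dz": 0, "ax": 0, "ay": 0, "az": -10.5, "hand": 1.5},
    {"dx": 0, "dy": 0, "dz": 0, "ax": 0, "ay": 0, "az": -10.5, "hand": 1.5},
    {"dx": 0, "dy": 0, "dz": 0, "ax": 0, "ay": 0, "az": -10.5, "hand": 1.5},
    {"dx": 0, "dy": 0, "dz": 0, "ax": 0, "ay": 0, "az": -10.5, "hand": 1.5},
    {"dx": 0, "dy": 0, "dz": 0, "ax": 0, "ay": 0, "az": -10.5, "hand": 1.5}
  ]
}}

```text
time: 44.15
tool_pos: [0.4891, 0.3439, 0.1425]
orientation: [0.931, 0.366, -0.0, 0.0]
wrist_force: [-0.8, -0.1, -1.4]
finger_gap: 0.0247
finger_force: 59.5
```

>>> {"op": "send_rows", "data": {
  "deltas": [
    {"dx": 0, "dy": 0, "dz": 0, "ax": 0, "ay": 0, "az": -10.5, "hand": 1.5},
    {"dx": 0, "dy": 0, "dz": 0, "ax": 0, "ay": 0, "az": -10.5, "hand": 1.5},
    {"dx": 0, "dy": 0, "dz": 0, "ax": 0, "ay": 0, "az": -10.5, "hand": 1.5},
    {"dx": 0, "dy": 0, "dz": 0, "ax": 0, "ay": 0, "az": -8.4, "hand": 1.5},
    {"dx": 0, "dy": 0, "dz": 0, "ax": 0, "ay": 0, "az": 0, "hand": 1.5},
    {"dx": 0, "dy": 0, "dz": 0, "ax": 0, "ay": 0, "az": 0, "hand": 1.5}
  ]
}}

```text
time: 44.9
tool_pos: [0.4891, 0.3439, 0.1426]
orientation: [0.753, 0.658, -0.0, -0.0]
wrist_force: [-0.2, -0.4, -2.4]
finger_gap: 0.025
finger_force: 59.5
```

```bash
python3 look.py w18.png wrist blade_1 tray; python3 look.py t18.png top blade_1 ; python3 - <<'E'
from h import *
im,p=load('w18.png');g=cv2.cvtColor(im,cv2.COLOR_RGB2GRAY).astype(int)
for v in(110,150,200,225): print(v,g[v,262:284],g[v,356:378])
for v in(260,300,340): print(v,g[v,270:290],g[v,350:370])
go(.4897,.3432,.0112,82.5)
E
```

```text
wrist blade_1 0.92 [0.4322 0.3492 0.0026] [237 219]
wrist blade_1 0.89 [0.4937 0.3464 0.1336] [327 298]
wrist tray 0.38 [0.5045 0.4306 0.1513] [328  74]
top blade_1 0.84 [ 0.624  -0.1879  0.0006] [395 209]
top blade_1 0.57 [0.4881 0.3432 0.1319] [158 267]
top blade_1 0.54 [ 0.4305  0.3554 -0.0034] [172 292]
top blade_1 0.53 [0.5632 0.0088 0.0397] [315 233]
110 [106 104 106 105 106 104 106 106 104 106 101 104 104 106 108 105 106 105
 108 103 104  98] [109 105 110 105 104 106 108 106 106 105 106 107 106 107 107 106 104 105
 106 106 107 106]
150 [110 108 107 112 110 107 107 110 108 103  89  94  90  89  88  90  90  87
  89  89  89  88] [ 88  89  85  87  86  88  89  89  89  93  95 105 105 105 106 104 103 106
 106 104 103 103]
200 [102 102 101 100 101 101 100 101 101 102 102  96  90  88  87  87  89  88
  91  86  90  87] [ 82  81  86  89  88  86  86  88  86 103 101 105 101 102 103 101 100 101
 103  99 105 101]
225 [ 99  99 101  98 103 100 103 103 101 101 104  98  90  89  91  88  84  87
  87  86  87  85] [ 85  83  85  86  88  86  88  91  99 104 100  97 102 100 103 103 100 104
 103 100 105 100]
260 [101  99  98 100 101 102 103 100  80  11   5  13  16   9   8  14   2  20
  19  10] [ 19  20  10  15  13  11  12  14  30 149 235 234 235 237 235 235 236 234
 234 235]
300 [70 64 65 67 65 67 69 68 66 39 15  1 13  5 12 19 19 16 18  6] [16 19 12 14  6  9  7 12 38 67 65 67 67 69 66 65 68 67 69 67]
340 [66 68 53  3 18 17  8  7 18 13  6 12 13 14 12 18 11 17 21  6] [12 15  4 12  7 16 15 12 18  6 20 16 10 19 19 41 69 69 67 64]
t 45.15 at [0.4892 0.3439 0.1427] yaw 82.45 F [ 0.2 -0.1 -1. ] gap 2.5 | d cm [-0.07  0.06 13.15] rot [ 0. -0. -0.] | d in target frame [-0.07  0.06 13.15]
```

>>> {"op": "send_rows", "data": {
  "deltas": [
    {"dx": -0.07, "dy": 0.06, "dz": 5, "ax": 0, "ay": 0, "az": 0, "hand": 1.5},
    {"dx": 0, "dy": 0, "dz": 5, "ax": 0, "ay": 0, "az": 0, "hand": 1.5},
    {"dx": 0, "dy": 0, "dz": 2.2, "ax": 0, "ay": 0, "az": 0, "hand": 1.5},
    {"dx": 0, "dy": 0, "dz": 0.85, "ax": 0, "ay": 0, "az": 0, "hand": 1.5},
    {"dx": 0, "dy": 0, "dz": 0.1, "ax": 0, "ay": 0, "az": 0, "hand": 1.5}
  ]
}}

```text
time: 45.78
tool_pos: [0.4902, 0.3434, 0.012]
orientation: [0.752, 0.659, 0.001, 0.0]
wrist_force: [-0.0, -0.1, -1.1]
finger_gap: 0.0247
finger_force: 59.6
```

>>> {"op": "send_rows", "data": {
  "deltas": [
    {"dx": 0, "dy": 0, "dz": 0.08, "ax": 0, "ay": 0, "az": 0, "hand": 1.5}
  ]
}}

```text
time: 45.9
tool_pos: [0.4903, 0.3434, 0.0116]
orientation: [0.752, 0.659, 0.001, 0.0]
wrist_force: [-2.0, -1.4, 9.7]
finger_gap: 0.0248
finger_force: 60.8
```

>>> {"op": "send_rows", "data": {
  "deltas": [
    {"dx": 0, "dy": 0, "dz": -0.05, "ax": 0, "ay": 0, "az": 0, "hand": 4},
    {"dx": 0, "dy": 0, "dz": 0, "ax": 0, "ay": 0, "az": 0, "hand": 4},
    {"dx": 0, "dy": 0, "dz": -3, "ax": 0, "ay": 0, "az": 0, "hand": 4},
    {"dx": 0, "dy": 0, "dz": -6, "ax": 0, "ay": 0, "az": 0, "hand": 5},
    {"dx": 0, "dy": 0, "dz": -5, "ax": 0, "ay": 0, "az": 0, "hand": 5},
    {"dx": -4.6, "dy": 1.64, "dz": 0, "ax": 0, "ay": 0, "az": 0, "hand": 5},
    {"dx": -4.6, "dy": 1.64, "dz": 0, "ax": 0, "ay": 0, "az": 0, "hand": 5},
    {"dx": -4.6, "dy": 1.64, "dz": 0, "ax": 0, "ay": 0, "az": 0, "hand": 5}
  ]
}}

```text
time: 46.9
tool_pos: [0.5206, 0.1985, 0.1511]
orientation: [0.752, 0.659, 0.0, 0.0]
wrist_force: [0.8, 0.2, 0.1]
finger_gap: 0.0498
finger_force: 0.0
```

>>> {"op": "send_rows", "data": {
  "deltas": [
    {"dx": -4.6, "dy": 1.64, "dz": 0, "ax": 0, "ay": 0, "az": 0, "hand": 5},
    {"dx": -4.6, "dy": 1.64, "dz": 0, "ax": 0, "ay": 0, "az": 0, "hand": 5},
    {"dx": -4.6, "dy": 1.64, "dz": 0, "ax": 0, "ay": 0, "az": 0, "hand": 5},
    {"dx": -4.6, "dy": 1.64, "dz": 0, "ax": 0, "ay": 0, "az": 0, "hand": 5},
    {"dx": 0, "dy": 0, "dz": 0, "ax": 0, "ay": 0, "az": 10.5, "hand": 5},
    {"dx": 0, "dy": 0, "dz": 0, "ax": 0, "ay": 0, "az": 10.5, "hand": 5},
    {"dx": 0, "dy": 0, "dz": 0, "ax": 0, "ay": 0, "az": 10.5, "hand": 5},
    {"dx": 0, "dy": 0, "dz": 0, "ax": 0, "ay": 0, "az": 10.5, "hand": 5}
  ]
}}

```text
time: 47.9
tool_pos: [0.5615, 0.0089, 0.151]
orientation: [0.939, 0.343, 0.0, 0.0]
wrist_force: [0.4, 0.0, -0.1]
finger_gap: 0.0495
finger_force: 0.0
```

>>> {"op": "send_rows", "data": {
  "deltas": [
    {"dx": 0, "dy": 0, "dz": 0, "ax": 0, "ay": 0, "az": 10.5, "hand": 5},
    {"dx": 0, "dy": 0, "dz": 0, "ax": 0, "ay": 0, "az": 10.5, "hand": 5},
    {"dx": 0, "dy": 0, "dz": 0, "ax": 0, "ay": 0, "az": 10.5, "hand": 5},
    {"dx": 0, "dy": 0, "dz": 0, "ax": 0, "ay": 0, "az": 10.5, "hand": 5},
    {"dx": 0, "dy": 0, "dz": 0, "ax": 0, "ay": 0, "az": 7.4, "hand": 5},
    {"dx": 0, "dy": 0, "dz": 0, "ax": 0, "ay": 0, "az": 0, "hand": 5},
    {"dx": 0, "dy": 0, "dz": 0, "ax": 0, "ay": 0, "az": 0, "hand": 5}
  ]
}}

```text
time: 48.78
tool_pos: [0.5615, 0.0089, 0.151]
orientation: [0.997, -0.076, 0.0, 0.0]
wrist_force: [0.3, -0.3, -0.4]
finger_gap: 0.05
finger_force: 0.0
```

```bash
python3 look.py w19.png wrist blade_1;python3 look.py t19.png top blade_1 blade_1_tip; python3 - <<'E'
from h import *
go(.5615,.009,.0505,-9)
E
```

```text
wrist blade_1 0.62 [0.5605 0.0124 0.0476] [314 234]
top blade_1 0.94 [ 0.4286  0.3539 -0.0013] [172 293]
top blade_1 0.63 [0.4896 0.3459 0.0031] [175 267]
top blade_1 0.59 [ 0.6223 -0.1872 -0.0006] [395 210]
top blade_1 0.39 [0.5611 0.0087 0.0408] [315 234]
top blade_1_tip 0.81 [0.4388 0.4396 0.0189] [133 289]
top blade_1_tip 0.66 [ 0.6782 -0.2538  0.0126] [422 186]
t 49.02 at [0.5615 0.0089 0.1509] yaw -8.86 F [0.2 0.3 0.1] gap 4.98 | d cm [-0.   -0.01 10.04] rot [ 0.  -0.   0.1] | d in target frame [-0.   -0.01 10.04]
```

>>> {"op": "send_rows", "data": {
  "deltas": [
    {"dx": 0, "dy": 0, "dz": 4, "ax": 0, "ay": 0, "az": 0.1, "hand": 5},
    {"dx": 0, "dy": 0, "dz": 3.5, "ax": 0, "ay": 0, "az": 0, "hand": 5},
    {"dx": 0, "dy": 0, "dz": 2.5, "ax": 0, "ay": 0, "az": 0, "hand": 5},
    {"dx": 0, "dy": 0, "dz": 0, "ax": 0, "ay": 0, "az": 0, "hand": 5},
    {"dx": 0, "dy": 0, "dz": 0, "ax": 0, "ay": 0, "az": 0, "hand": 1.5},
    {"dx": 0, "dy": 0, "dz": 0, "ax": 0, "ay": 0, "az": 0, "hand": 1.5},
    {"dx": 0, "dy": 0, "dz": 0, "ax": 0, "ay": 0, "az": 0, "hand": 1.5},
    {"dx": 0, "dy": 0, "dz": -0.15, "ax": 0, "ay": 0, "az": 0, "hand": 1.5}
  ]
}}

```text
time: 50.02
tool_pos: [0.5617, 0.0089, 0.053]
orientation: [0.997, -0.078, 0.0, 0.0]
wrist_force: [0.6, -0.0, -1.5]
finger_gap: 0.0247
finger_force: 59.1
```

>>> {"op": "send_rows", "data": {
  "deltas": [
    {"dx": -1, "dy": 0, "dz": 0, "ax": 0, "ay": 0, "az": 0, "hand": 1.5},
    {"dx": -1.5, "dy": 0, "dz": 0, "ax": 0, "ay": 0, "az": 0, "hand": 1.5},
    {"dx": -2, "dy": 0, "dz": 0, "ax": 0, "ay": 0, "az": 0, "hand": 1.5},
    {"dx": -2, "dy": 0, "dz": 0, "ax": 0, "ay": 0, "az": 0, "hand": 1.5},
    {"dx": -1, "dy": 0, "dz": 0, "ax": 0, "ay": 0, "az": 0, "hand": 1.5},
    {"dx": 0, "dy": 0, "dz": -4.7, "ax": 0, "ay": 0, "az": 0, "hand": 1.5},
    {"dx": 0, "dy": 0, "dz": -4.7, "ax": 0, "ay": 0, "az": 0, "hand": 1.5}
  ]
}}

```text
time: 50.9
tool_pos: [0.487, 0.0207, 0.1475]
orientation: [0.997, -0.078, -0.0, -0.0]
wrist_force: [0.3, -0.4, -1.5]
finger_gap: 0.025
finger_force: 59.4
```

>>> {"op": "send_rows", "data": {
  "deltas": [
    {"dx": 0.2, "dy": -4.58, "dz": 0, "ax": 0, "ay": 0, "az": 0, "hand": 1.5},
    {"dx": 0.2, "dy": -4.58, "dz": 0, "ax": 0, "ay": 0, "az": 0, "hand": 1.5},
    {"dx": 0.2, "dy": -4.58, "dz": 0, "ax": 0, "ay": 0, "az": 0, "hand": 1.5},
    {"dx": 0.2, "dy": -4.58, "dz": 0, "ax": 0, "ay": 0, "az": 0, "hand": 1.5},
    {"dx": 0.2, "dy": -4.58, "dz": 0, "ax": 0, "ay": 0, "az": 0, "hand": 1.5},
    {"dx": 0.2, "dy": -4.58, "dz": 0, "ax": 0, "ay": 0, "az": 0, "hand": 1.5},
    {"dx": 0.2, "dy": -4.58, "dz": 0, "ax": 0, "ay": 0, "az": 0, "hand": 1.5}
  ]
}}

```text
time: 51.78
tool_pos: [0.5514, 0.3366, 0.1462]
orientation: [0.997, -0.078, -0.0, 0.0]
wrist_force: [1.2, -0.1, -2.2]
finger_gap: 0.0248
finger_force: 59.5
```

>>> {"op": "send_rows", "data": {
  "deltas": [
    {"dx": 0, "dy": 0, "dz": 0, "ax": 0, "ay": 0, "az": -10.5, "hand": 1.5},
    {"dx": 0, "dy": 0, "dz": 0, "ax": 0, "ay": 0, "az": -10.5, "hand": 1.5},
    {"dx": 0, "dy": 0, "dz": 0, "ax": 0, "ay": 0, "az": -10.5, "hand": 1.5},
    {"dx": 0, "dy": 0, "dz": 0, "ax": 0, "ay": 0, "az": -10.5, "hand": 1.5},
    {"dx": 0, "dy": 0, "dz": 0, "ax": 0, "ay": 0, "az": -10.5, "hand": 1.5},
    {"dx": 0, "dy": 0, "dz": 0, "ax": 0, "ay": 0, "az": -10.5, "hand": 1.5},
    {"dx": 0, "dy": 0, "dz": 0, "ax": 0, "ay": 0, "az": -10.5, "hand": 1.5},
    {"dx": 0, "dy": 0, "dz": 0, "ax": 0, "ay": 0, "az": -10.5, "hand": 1.5}
  ]
}}

```text
time: 52.78
tool_pos: [0.5513, 0.3351, 0.1461]
orientation: [0.792, 0.611, -0.0, -0.0]
wrist_force: [0.6, 0.7, -1.0]
finger_gap: 0.0247
finger_force: 59.5
```

>>> {"op": "send_rows", "data": {
  "deltas": [
    {"dx": 0, "dy": 0, "dz": 0, "ax": 0, "ay": 0, "az": -7.4, "hand": 1.5},
    {"dx": 0, "dy": 0, "dz": 0, "ax": 0, "ay": 0, "az": 0, "hand": 1.5},
    {"dx": 0, "dy": 0, "dz": 0, "ax": 0, "ay": 0, "az": 0, "hand": 1.5}
  ]
}}

```text
time: 53.15
tool_pos: [0.5513, 0.3351, 0.1463]
orientation: [0.753, 0.658, -0.0, -0.0]
wrist_force: [0.1, 0.3, -1.3]
finger_gap: 0.025
finger_force: 59.5
```

```bash
python3 look.py w20.png wrist blade_1 blade_1_tip; python3 - <<'E'
from h import *
im,p=load('w20.png');g=cv2.cvtColor(im,cv2.COLOR_RGB2GRAY).astype(int)
print(g[260,270:290],g[260,350:370])
go(.5512,.3351,.0112,82.5)
E
```

```text
wrist blade_1 0.96 [0.4958 0.349  0.0035] [237 206]
wrist blade_1 0.83 [0.4289 0.3494 0.0042] [145 218]
wrist blade_1 0.66 [0.5489 0.335  0.1422] [310 312]
wrist blade_1_tip 0.89 [0.44   0.4305 0.019 ] [118  98]
[104 102 103 102 102 103 101 103  83   6  13  12   6  12   7  11   3  21
  18  10] [ 15   9  16   9  12  13  14  18  58 234 235 235 234 235 236 234 234 233
 233 233]
t 53.3 at [0.5514 0.3351 0.1463] yaw 82.33 F [-0.1  0.8 -0.8] gap 2.45 | d cm [-0.   -0.02 13.51] rot [-0.   0.  -0.2] | d in target frame [-0.   -0.02 13.51]
```

>>> {"op": "send_rows", "data": {
  "deltas": [
    {"dx": 0, "dy": 0, "dz": 5, "ax": 0, "ay": 0, "az": 0, "hand": 1.5},
    {"dx": 0, "dy": 0, "dz": 5, "ax": 0, "ay": 0, "az": 0, "hand": 1.5},
    {"dx": 0, "dy": 0, "dz": 2.5, "ax": 0, "ay": 0, "az": 0, "hand": 1.5},
    {"dx": 0, "dy": 0, "dz": 0.85, "ax": 0, "ay": 0, "az": 0, "hand": 1.5},
    {"dx": 0, "dy": 0, "dz": 0.1, "ax": 0, "ay": 0, "az": 0, "hand": 1.5}
  ]
}}

```text
time: 53.92
tool_pos: [0.5519, 0.3353, 0.0127]
orientation: [0.753, 0.659, 0.001, 0.0]
wrist_force: [1.3, 0.3, -1.5]
finger_gap: 0.0246
finger_force: 59.6
```

>>> {"op": "send_rows", "data": {
  "deltas": [
    {"dx": 0, "dy": 0, "dz": 0.08, "ax": 0, "ay": 0, "az": 0, "hand": 1.5}
  ]
}}

```text
time: 54.05
tool_pos: [0.552, 0.3354, 0.0122]
orientation: [0.752, 0.659, 0.001, 0.0]
wrist_force: [-0.2, -1.0, -2.2]
finger_gap: 0.0249
finger_force: 59.6
```

Close to the floor. Release, lift away, and check everything.

>>> {"op": "send_rows", "data": {
  "deltas": [
    {"dx": 0, "dy": 0, "dz": 0.06, "ax": 0, "ay": 0, "az": 0, "hand": 1.5},
    {"dx": 0, "dy": 0, "dz": 0, "ax": 0, "ay": 0, "az": 0, "hand": 3.8},
    {"dx": 0, "dy": 0, "dz": 0, "ax": 0, "ay": 0, "az": 0, "hand": 3.8},
    {"dx": 0, "dy": 0, "dz": -3, "ax": 0, "ay": 0, "az": 0, "hand": 3.8},
    {"dx": 0, "dy": 0, "dz": -6, "ax": 0, "ay": 0, "az": 0, "hand": 3.8},
    {"dx": -2, "dy": -2, "dz": -6, "ax": 0, "ay": 0, "az": 0, "hand": 5},
    {"dx": -4, "dy": -3, "dz": -5, "ax": 0, "ay": 0, "az": 0, "hand": 5},
    {"dx": 0, "dy": 0, "dz": 0, "ax": 0, "ay": 0, "az": 0, "hand": 5}
  ]
}}

```text
time: 55.05
tool_pos: [0.4993, 0.2868, 0.2055]
orientation: [0.753, 0.658, 0.003, 0.001]
wrist_force: [0.7, 0.3, -0.8]
finger_gap: 0.0498
finger_force: 0.0
```

```bash
for c in wrist top scene; do python3 look.py f_$c.png $c blade_1 blade_1_tip tray probe probe_tip plunger_top stain_jar salve_tin; done; python3 - <<'E'
from h import *
go()
im,p=load('f_wrist.png')
# tray-frame coordinates of dark handles
g=cv2.cvtColor(im,cv2.COLOR_RGB2GRAY);m=(g<50).astype(np.uint8);m[330:]=0
n,l,st,_=cv2.connectedComponentsWithStats(m)
for i in range(1,n):
    if 400<st[i,4]<8000:
        r=cv2.minAreaRect(np.argwhere(l==i)[:,::-1].astype(np.float32));q=ray('',r[0],.03,p)[:2]-[.493,.368]
        print(np.round(r[0]),np.round(r[1]),round(r[2],1),'tray mm',q@np.array([[.9914,.1305],[-.1305,.9914]])*1000)
E
```

```text
wrist blade_1 0.76 [0.4943 0.3452 0.0042] [300 127]
wrist blade_1 0.73 [0.4304 0.3477 0.0034] [221 134]
wrist blade_1_tip 0.73 [0.4425 0.4326 0.0198] [208  12]
wrist stain_jar 0.81 [0.7074 0.0918 0.0013] [552 359]
wrist salve_tin 0.44 [ 0.6313  0.0026 -0.0074] [473 433]
top blade_1 0.82 [ 0.6236 -0.1881  0.003 ] [395 209]
top blade_1 0.73 [ 0.5535  0.33   -0.0012] [183 241]
top blade_1 0.69 [0.43   0.3508 0.0002] [173 292]
top blade_1 0.57 [0.4894 0.3449 0.0028] [176 267]
top blade_1_tip 0.76 [0.4396 0.4399 0.0187] [133 289]
top blade_1_tip 0.64 [ 0.6802 -0.2531  0.0143] [422 185]
top tray 0.61 [ 0.493   0.3697 -0.0012] [166 266]
top plunger_top 0.55 [ 0.5843 -0.3682  0.0962] [483 219]
top plunger_top 0.42 [ 0.4554 -0.3832  0.061 ] [486 277]
top stain_jar 0.53 [ 0.7039  0.093  -0.0085] [281 179]
top salve_tin 0.76 [ 0.6975 -0.0888 -0.0007] [354 180]
scene blade_1 0.95 [0.4213 0.3486 0.0049] [359 140]
scene blade_1 0.91 [0.5494 0.3336 0.0053] [403 165]
scene blade_1 0.86 [ 0.6241 -0.1925  0.0032] [305 354]
scene blade_1 0.73 [0.486  0.3393 0.0041] [381 153]
scene blade_1_tip 0.74 [0.4
[... 185 characters left out ...]
376]
scene probe 0.42 [0.55   0.3349 0.0052] [404 165]
scene probe_tip 0.66 [ 0.4556 -0.3762  0.0273] [169 382]
scene plunger_top 0.68 [ 0.5851 -0.365   0.0925] [226 400]
scene stain_jar 0.91 [ 0.7015  0.0897 -0.0043] [412 269]
scene salve_tin 0.81 [ 0.7003 -0.0923  0.0017] [367 334]
t 56.4 at [0.4993 0.2874 0.2012] yaw 82.4 F [-0.3  0.2 -0.1] gap 5.0 | d cm [0. 0. 0.] rot [-0. -0.  0.] | d in target frame [0. 0. 0.]
[214. 132.] [98. 42.] 86.5 tray mm [-59.0772 -24.014 ]
[294. 132.] [96. 36.] 90.0 tray mm [  0.5353 -24.1783]
[377. 132.] [38. 97.] 2.1 tray mm [ 62.3578 -24.3947]
[495. 261.] [ 83. 133.] 59.7 tray mm [ 164.3716 -128.6841]
[578. 318.] [43. 22.] -0.0 tray mm [ 243.7449 -182.8721]
```

The blades lie at x = -59, 0 and +62 mm in the tray frame, y = -24, flat on the floor. The probe is parked, the plunger is up and both bystanders are standing.

```bash
python3 -c "
from rig import manip
print(manip.close_job())"
```

```text
the job is handed in; nothing more can be done
None
```

The job is handed in: both locks were tested with the plunger on its stop, the probe is back in its parking hole, all three blades lie flat in the tray, and the jar and tin are upright; no verdict was returned.

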